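Sort tested valve modules, latch the pass tray and scan its label

TASK

Sort the valve modules by their tags, seating each upright in a nest of its own: green tags in the pass tray (green-striped rims), red tags in the reject tray (red-striped rims). Then swing the pass tray's latch bar down until it rests in its catch, and only after that hold the scanner level and still for a good second with its window about 8 cm straight above the middle of the pass tray's barcode label and its long side parallel to the label's printed bars, and put it back in its rest. Leave the bottle, beaker and screwdriver alone.

Things in the scene. Friction and masses are not known exactly. Their poses are not given: they have to be found in the camera images.
- green_module_1: Loose cream valve module with a green tag on top: a box 44 (x) x 34 (y) x 32 (z) mm, 90 g, z up. Origin: centre of its underside. May be absent.
- red_module_1: Loose cream valve module with a red tag on top: a box 44 (x) x 34 (y) x 32 (z) mm, 90 g, z up. Origin: centre of its underside. May be absent.
- green_module_2: Loose cream valve module with a green tag on top: a box 44 (x) x 34 (y) x 32 (z) mm, 90 g, z up. Origin: centre of its underside. May be absent.
- red_module_2: Loose cream valve module with a red tag on top: a box 44 (x) x 34 (y) x 32 (z) mm, 90 g, z up. Origin: centre of its underside. May be absent.
- green_module_3: Loose cream valve module with a green tag on top: a box 44 (x) x 34 (y) x 32 (z) mm, 90 g, z up. Origin: centre of its underside. May be absent.
- red_module_3: Loose cream valve module with a red tag on top: a box 44 (x) x 34 (y) x 32 (z) mm, 90 g, z up. Origin: centre of its underside. May be absent.
- pass_tray: Fixed aluminium pass tray (green stripes along its rims): three nests in a row along its y at y = -62, 0, +62 mm, each 56 (y) x 46 (x) mm inside, floor at z = 5 mm, wall tops at z = 17 mm, walls 6 mm thick. A module fits with its 44 mm side along the row. Hinged latch bar at the +y end, fork catch (top z = 55 mm) at the -y end, label flange on the +x side. Origin: underside, below the middle nest.
- reject_tray: Fixed grey plastic reject tray (red stripes along its rims), 58 (x) x 192 (y) mm, with the same three nests but no latch or label. Origin: underside, below the middle nest.
- pass_tray_nest1 (a point): Centre of the floor of nest 1 of the pass tray, 5 mm above the bench; axes as the tray's.
- pass_tray_nest2 (a point): Centre of the floor of nest 2 of the pass tray, 5 mm above the bench; axes as the tray's.
- pass_tray_nest3 (a point): Centre of the floor of nest 3 of the pass tray, 5 mm above the bench; axes as the tray's.
- reject_tray_nest1 (a point): Centre of the floor of nest 1 of the reject tray, 5 mm above the bench; axes as the tray's.
- reject_tray_nest2 (a point): Centre of the floor of nest 2 of the reject tray, 5 mm above the bench; axes as the tray's.
- reject_tray_nest3 (a point): Centre of the floor of nest 3 of the reject tray, 5 mm above the bench; axes as the tray's.
- latch (a joint): Angle of the latch bar (rad): 0 lying level along the row of nests with its end in the catch, about 1.6 to 1.85 standing upright (open). The hinge is stiff: the bar stays where it is left. Bar 12 mm wide, 11 mm thick, 251 mm long from the hinge axis, orange end piece (34 mm long). Closed, its underside clears seated modules by 9 mm and its top is 58 mm above the bench.
- latch_hinge (a point): Point on the hinge axis, 52 mm above the bench, at y = +126 mm of the pass tray; axes as the tray's. The axis runs along the tray's x; the closed bar points from here to the tray's -y.
- latch_tip (a point): On the bar's centreline in its orange end, 245 mm from the hinge axis. In the bar's frame the bar runs along -y and its z is the upper face when closed (facing the tray's +y when open).
- label (a point): Centre of the barcode label, lying flat, face up, on the pass tray's flange, 6 mm above the bench; white, 30 (x) x 50 (y) mm, printed bars along x; axes as the tray's (z up).
- scanner: Loose hand scanner, 180 g: grey head 70 (x) x 46 (y) x 28 (z) mm with an orange band, its scan window in the underside looking along -z; above it an upright black grip 56 (x) x 26 (y) mm from z = 28 to 77 mm. Origin: centre of the window, on the underside. Its front and back ends (x) may be swapped for scanning.
- cradle: Fixed black open rest for the scanner: 90 (x) x 66 (y) x 12 (z) mm outside, 80 x 56 mm inside, floor at z = 5 mm. Origin: centre of its underside.
- cradle_seat (a point): Centre of the rest's floor, 5 mm above the bench; axes as the rest's.
- bottle: Bystander: loose glass bottle with blue cap, diameter 66 mm, height 150 mm. Origin: centre of its underside.
- beaker: Bystander: loose clear beaker, diameter 70 mm, height 80 mm. Origin: centre of its underside.
- screwdriver: Bystander: screwdriver lying on the bench. Origin: underside.
Not all that is in view belongs to the job. What is shaped like the green_module_1 but blue or turquoise is not meant.

How it is judged:
On the way, in this order (a step that is already met when the one before it is completed fails the run):
1. every module sits fully down and upright in a nest of the tray for its tag (((horizontal distance between green_module_1 and pass_tray_nest1 below 0.013 m and z of green_module_1 in the frame of pass_tray_nest1 between -0.004 and 0.004 m and angle between green_module_1's own z axis and vertical below 0.12 rad) or (horizontal distance between green_module_1 and pass_tray_nest2 below 0.013 m and z of green_module_1 in the frame of pass_tray_nest2 between -0.004 and 0.004 m and angle between green_module_1's own z axis and vertical below 0.12 rad) or (horizontal distance between green_module_1 and pass_tray_nest3 below 0.013 m and z of green_module_1 in the frame of pass_tray_nest3 between -0.004 and 0.004 m and angle between green_module_1's own z axis and vertical below 0.12 rad)) and ((horizontal distance between green_module_2 and pass_tray_nest1 below 0.013 m and z of green_module_2 in the frame of pass_tray_nest1 between -0.004 and 0.004 m and angle between green_module_2's own z axis and vertical below 0.12 rad) or (horizontal distance between green_module_2 and pass_tray_nest2 below 0.013 m and z of green_module_2 in the frame of pass_tray_nest2 between -0.004 and 0.004 m and angle between green_module_2's own z axis and vertical below 0.12 rad) or (horizontal distance between green_module_2 and pass_tray_nest3 below 0.013 m and z of green_module_2 in the frame of pass_tray_nest3 between -0.004 and 0.004 m and angle between green_module_2's own z axis and vertical below 0.12 rad)) and ((horizontal distance between green_module_3 and pass_tray_nest1 below 0.013 m and z of green_module_3 in the frame of pass_tray_nest1 between -0.004 and 0.004 m and angle between green_module_3's own z axis and vertical below 0.12 rad) or (horizontal distance between green_module_3 and pass_tray_nest2 below 0.013 m and z of green_module_3 in the frame of pass_tray_nest2 between -0.004 and 0.004 m and angle between green_module_3's own z axis and vertical below 0.12 rad) or (horizontal distance between green_module_3 and pass_tray_nest3 below 0.013 m and z of green_module_3 in the frame of pass_tray_nest3 between -0.004 and 0.004 m and angle between green_module_3's own z axis and vertical below 0.12 rad)) and ((horizontal distance between red_module_1 and reject_tray_nest1 below 0.013 m and z of red_module_1 in the frame of reject_tray_nest1 between -0.004 and 0.004 m and angle between red_module_1's own z axis and vertical below 0.12 rad) or (horizontal distance between red_module_1 and reject_tray_nest2 below 0.013 m and z of red_module_1 in the frame of reject_tray_nest2 between -0.004 and 0.004 m and angle between red_module_1's own z axis and vertical below 0.12 rad) or (horizontal distance between red_module_1 and reject_tray_nest3 below 0.013 m and z of red_module_1 in the frame of reject_tray_nest3 between -0.004 and 0.004 m and angle between red_module_1's own z axis and vertical below 0.12 rad)) and ((horizontal distance between red_module_2 and reject_tray_nest1 below 0.013 m and z of red_module_2 in the frame of reject_tray_nest1 between -0.004 and 0.004 m and angle between red_module_2's own z axis and vertical below 0.12 rad) or (horizontal distance between red_module_2 and reject_tray_nest2 below 0.013 m and z of red_module_2 in the frame of reject_tray_nest2 between -0.004 and 0.004 m and angle between red_module_2's own z axis and vertical below 0.12 rad) or (horizontal distance between red_module_2 and reject_tray_nest3 below 0.013 m and z of red_module_2 in the frame of reject_tray_nest3 between -0.004 and 0.004 m and angle between red_module_2's own z axis and vertical below 0.12 rad)) and ((horizontal distance between red_module_3 and reject_tray_nest1 below 0.013 m and z of red_module_3 in the frame of reject_tray_nest1 between -0.004 and 0.004 m and angle between red_module_3's own z axis and vertical below 0.12 rad) or (horizontal distance between red_module_3 and reject_tray_nest2 below 0.013 m and z of red_module_3 in the frame of reject_tray_nest2 between -0.004 and 0.004 m and angle between red_module_3's own z axis and vertical below 0.12 rad) or (horizontal distance between red_module_3 and reject_tray_nest3 below 0.013 m and z of red_module_3 in the frame of reject_tray_nest3 between -0.004 and 0.004 m and angle between red_module_3's own z axis and vertical below 0.12 rad))), for 0.2 s.
2. the latch bar lies in its catch (within 0.06 rad of closed) (value of joint latch below 0.06 rad), for 0.3 s.
3. latch closed, scanner still for 1 s (under 3 cm/s), label centre 45-115 mm below its window and within 15 mm of its axis in x and in y, level within 0.2 rad, long axis within 0.26 rad of the label's x (value of joint latch below 0.06 rad and x of label in the frame of scanner between -0.015 and 0.015 m and y of label in the frame of scanner between -0.015 and 0.015 m and z of label in the frame of scanner between -0.115 and -0.045 m and angle between scanner's own z axis and vertical below 0.2 rad and angle between the x axis of scanner and the x axis of label, either way round below 0.26 rad and linear speed of scanner below 0.03 m/s), for 1 s.
At the end, for the whole second after the job is handed in: Modules upright and fully down in nests of their trays (within 13 mm of the nest centre, 4 mm in height); latch bar in its catch (under 0.06 rad); scanner level and still in its rest (within 12 mm, 4 mm in height); bystanders within 4 cm of their starts (all of step 1 and value of joint latch below 0.06 rad and horizontal distance between scanner and cradle_seat below 0.012 m and z of scanner in the frame of cradle_seat between -0.004 and 0.004 m and angle between scanner's own z axis and vertical below 0.1 rad and linear speed of scanner below 0.02 m/s and distance of each of bottle, beaker, screwdriver from where it was at the start of the episode below 0.04 m); the robot touches nothing.
It fails at once if the bottle is moved more than 4 cm (distance of bottle from where it was at the start of the episode above 0.04 m).
It fails at once if the beaker is moved more than 4 cm (distance of beaker from where it was at the start of the episode above 0.04 m).
It fails at once if the screwdriver is moved more than 4 cm (distance of screwdriver from where it was at the start of the episode above 0.04 m).
Of green_module_1, red_module_1, green_module_2, red_module_2, green_module_3, red_module_3 only 3 to 5 are there at a start; the rules pass over those that are not, and their reading is None.
At some moment in a run one of green_module_1, red_module_1, green_module_2, red_module_2, green_module_3, red_module_3 may be knocked a few centimetres aside while the robot is not near it.
It also fails if it takes over 210 s, if anything falls off the work surface, if the arm or the gripper's body presses on something with over 40 N, if the wrist force passes 120 N, or if a joint passes its speed limit or range.

ROBOT

A 6-joint arm with a two-finger parallel gripper is mounted at the origin on the work surface. World frame = base frame: x ahead of the robot, y to its left, z up, the work surface at z = 0. Lengths are in m, angles in rad, forces in N, time in s.
With the tool pointing down it reaches from about 0.35 to 0.975 m from the base axis. Payload 4.9 kg.
Tool frame: the origin (TCP) lies at the very end of the fingers, on their centre line; the grasp point (between the pads) lies 19 mm behind it; z points along the fingers, y is the line along which they close (so a half turn about z gives the same grasp; the last joint's range is limited). The gripper opens to 85 mm and grips with 20 to 120 N. Pads are 22 mm wide; open, the fingers measure 114 mm over their backs; the gripper's body (76 mm by 85 mm) begins 54 mm behind the grasp point. The pads swing forward as they close: fully open they stand 13 mm farther back than shut.
Start: joints at [1.213, 0.053, 1.613, -0, 1.476, -0.119], TCP at [0.148, 0.607, 0.231] pointing down, gripper open.
Joint ranges: [-3.01, 3.01], [-1.01, 2.22], [0.06, 2.58], [-1.02, 4.17], [0.09, 2.62], [-3.14, 3.14]. Speed limits (rad/s): [2.57, 2.57, 3.14, 3.14, 3.14, 3.14].

INTERFACE

Orientations are given as a rotation vector (axis times angle).
In Python, from station import get_obs, get_image, get_calibration, finish_job gives the robot as it stands.
- The arm moves only by the tool servo_tool, never from a script. Its argument "increments" is a list of rows, each a list of 5 numbers: the opening, from 0 (shut) to 1 (fully open), then the shift along the tool's x, y, z in mm, then the turn about the tool's z in degrees. In form: [[jaw, tx, ty, tz, spin], ...]. A call has 1 to 12 rows; each row shifts and turns the commanded pose from where the row before left it, along the tool's axes as they then stand; what a row does not reach is not made up. A row lasts 1/8 s, in which the tool goes at most 62.5 mm and 10.7 degrees, less where a joint would pass 70% of its speed; a pose out of reach is approached as far as the arm can. A call is refused whole if a number of a shift passes 62.5 or a number of a turn 10.7, either way. A call with a gripper value outside its range is refused whole. The fingers move at their own pace and stop on an object; "force" is the grip in N (left out, the last holds). Time passes only in rows, so rows that do not move let the fingers close. It gives the time, the measured TCP pose, the force, the opening and the grip force at its end, in the units of the state.
- get_obs(): the state, without advancing time (a new reading comes with each control period).
- get_image(name): name is "scene" or "side" or "wrist"; returns the picture (480x640x3 uint8, red, green, blue); there is no depth.
- get_calibration(name): a dict with "fx", "fy", "cx", "cy" (pixels), "R" (3x3) and "t" (3): a world point X has camera coordinates R X + t; the wrist camera has in their place "mount" (4x4, takes a point from camera to tool coordinates, whose origin is the TCP and whose axes are the flange's). Camera axes: x right, y down, z forward; pixel columns grow to the right and rows downward; lengths in m; the calibration is good to about 2 mm. The wrist camera is an equidistant fisheye: a pixel r from the principal point sees the ray r / f radians off the axis. A picture is of the moment at which its call begins: read the wrist's pose just before it. get_calibration takes no time and is no camera call.
- finish_job(): hands the job in; it is judged then, once.
The state is a dict: "t": time; "q": joint angles; "dq": joint speeds; "effort": joint torques, N m; "tool_pos": TCP position; "tool_rot": TCP orientation; "contact_force": force on the tool from outside, world axes, zero at the start; "wrist_torque": the same for the moment, N m; "opening": finger opening in m; "grip_force": force on a finger pad.
Only numpy, scipy, OpenCV 4.12 (cv2) and the standard library are available. Lean on these libraries where they do the work, as an engineer would, in place of code of your own. Each camera call takes 0.05 s, during which the arm holds its last target. There are 200 camera calls.

## Working session

There is one attempt and no reset: what is moved stays moved. The work goes in short steps, Python scripts to look and compute and a tool call to move; the robot and the scene stay as the last step left them, time stands still between calls to the robot, and variables do not carry over. Pictures are saved under pics/ and viewed, at most 14 in all, crops included, and the job is handed in when it is done.

Besides the shell and the picture viewer there is one more tool, called after "Call:" by a JSON object that holds its "fn" and its "kwargs". servo_tool: Moves the arm, as the interface text tells. Its arguments: {"type":"object","properties":{"increments":{"type":"array"},"force":{"type":"number"}},"required":["increments"]}

```bash
ls; mkdir -p pics; python3 - <<'E'
from station import *
import cv2
for n in("scene","side","wrist"):
    o=get_obs(); im=get_image(n); cv2.imwrite(f"pics/{n}0.png",im[:,:,::-1]); print(n,get_calibration(n))
print(o)
E
```

```text
pics
scene {'fx': 490.56711104276917, 'fy': 490.56711104276917, 'cx': 316.30885431188244, 'cy': 246.00697895259125, 'R': array([[-0.81028168,  0.58590246, -0.01272456],
       [ 0.45940719,  0.62156311, -0.6345111 ],
       [-0.36385249, -0.51997847, -0.772809  ]]), 't': array([ 0.40822522, -0.18155503,  1.31380196])}
side {'fx': 450.254427208335, 'fy': 450.254427208335, 'cx': 327.61323996461573, 'cy': 236.16065605225717, 'R': array([[ 0.9876064 , -0.15658565, -0.01070182],
       [-0.12257408, -0.72690998, -0.67570517],
       [ 0.09802647,  0.66864252, -0.73709429]]), 't': array([-0.50926458,  0.10544474,  0.91655944])}
wrist {'fx': 371.64829954431775, 'fy': 371.64829954431775, 'cx': 324.9668511421856, 'cy': 240.77360678136486, 'mount': array([[-5.76887164e-04, -9.54178742e-01, -2.99236687e-01,
         7.63372912e-02],
       [ 9.99999746e-01, -4.24963517e-04, -5.72776904e-04,
         2.41038077e-03],
       [ 4.19366871e-04, -2.99236942e-01,  9.54178745e-01,
        -1.43588558e-01],
       [ 0.00000000e+00,  0.00000000e+00,  0.00000000e+00,
         1.00000000e+00]])}
{'t': 0.1, 'q': array([ 1.21297724e+00,  5.32786026e-02,  1.61411397e+00,  9.28533458e-06,
        1.47601669e+00, -1.18977543e-01]), 'dq': array([-0.00047584, -0.00190502, -0.00271948, -0.00166344, -0.00247596,
        0.00073802]), 'effort': array([-1.44670885e-03, -3.94904387e+01, -3.71362674e+01, -2.45443134e-04,
        3.96586998e-03, -3.25968799e-07]), 'tool_pos': array([0.14765046, 0.60674384, 0.23021907]), 'tool_rot': array([-3.74229383e-01, -3.11878141e+00,  2.76901078e-03]), 'contact_force': array([ 0.34203671, -0.28582785,  0.20862969]), 'wrist_torque': array([ 0.03989419,  0.0057835 , -0.01601111]), 'grip_force': 0.0, 'opening': 0.08539929214548643}
```

View pics/scene0.png

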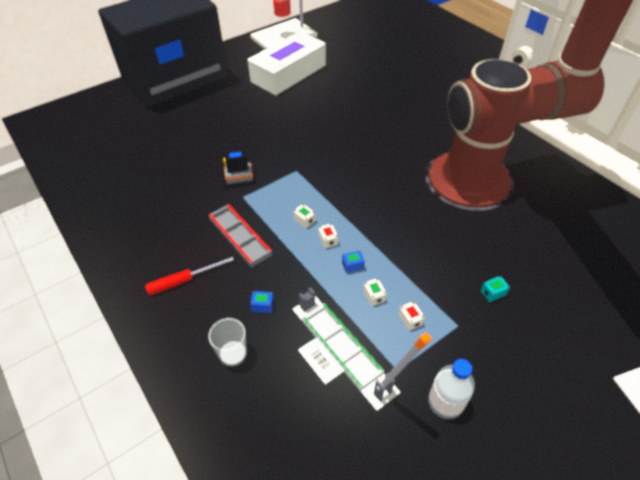

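View pics/side0.png

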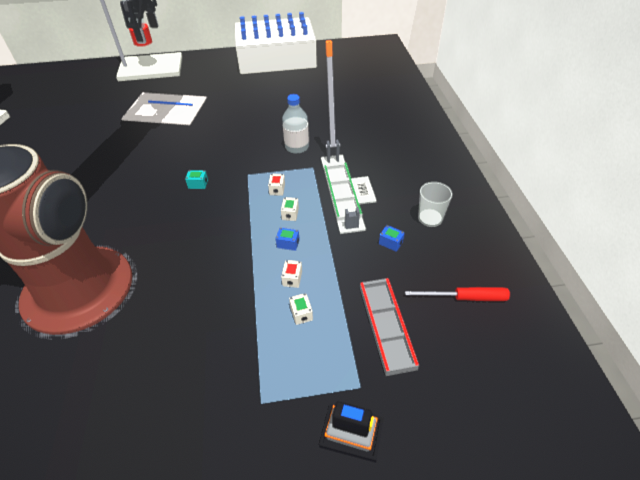

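The scene view shows four cream modules: green tags at (305,214) and (375,291), red tags at (328,235) and (412,315). The blue ones at (353,260) and (262,300) and the turquoise one at (495,288) are decoys. The reject tray is at (240,235). The pass tray is at (345,345), with its hinge near (383,390) and its catch near (308,298). The scanner is at (237,165). I'll confirm this in enlarged crops.

```bash
cat > h.py <<'E'
import numpy as np, cv2
from scipy.spatial.transform import Rotation as Rn
from station import *
def undist(p,c,wrist):
    x=(p[0]-c["cx"])/c["fx"]; y=(p[1]-c["cy"])/c["fy"]
    if not wrist: return np.array([x,y,1.])
    r=np.hypot(x,y); s=np.sin(r)/max(r,1e-9); return np.array([x*s,y*s,np.cos(r)])
def ray(p,n,o=None):
    c=get_calibration(n); d=undist(p,c,n=="wrist")
    if n=="wrist":
        M=np.eye(4); M[:3,:3]=Rn.from_rotvec(o["tool_rot"]).as_matrix(); M[:3,3]=o["tool_pos"]; M=M@c["mount"]
        return M[:3,3],M[:3,:3]@d
    return -c["R"].T@c["t"], c["R"].T@d
def cast(p,n,z,o=None):
    a,d=ray(p,n,o); return a+d*(z-a[2])/d[2]
def tri(p1,n1,p2,n2):
    a,d=ray(p1,n1); b,e=ray(p2,n2)
    s,*_=np.linalg.lstsq(np.c_[d,-e],b-a,rcond=None); return (a+d*s[0]+b+e*s[1])/2
def proj(X,n):
    c=get_calibration(n); v=c["R"]@np.asarray(X)+c["t"]; return c["fx"]*v[0]/v[2]+c["cx"],c["fy"]*v[1]/v[2]+c["cy"]
def masks(im):
    h=cv2.cvtColor(im,cv2.COLOR_RGB2HSV); H,S,V=[h[:,:,i].astype(int) for i in range(3)]
    return dict(red=((H<8)|(H>172))&(S>150)&(V>90), green=(H>50)&(H<78)&(S>120)&(V>70),cream=(S<75)&(V>150))
def blobs(m,amin=20):
    n,l,s,c=cv2.connectedComponentsWithStats(m.astype(np.uint8)); return [(c[i],s[i,4],l==i) for i in range(1,n) if s[i,4]>=amin]
def tool(o):
    M=Rn.from_rotvec(o["tool_rot"]).as_matrix(); return np.degrees(np.arctan2(M[1,1],M[0,1]))  # yaw of tool y axis
E
python3 - <<'E'
from h import *
for n in("scene","side"):
    im=cv2.imread(f"pics/{n}0.png")[:,:,::-1]
    ms=masks(im)
    for k in("red","green"):
        for c,a,m in blobs(ms[k],15): print(n,k,c.round(1),a,cast(c,n,.033).round(3))
a=cv2.imread("pics/scene0.png")[270:410,285:435]; b=cv2.imread("pics/side0.png")[150:250,300:440]
c=cv2.imread("pics/scene0.png")[140:340,200:450]
cv2.imwrite("pics/c1.png",cv2.resize(c,None,fx=3,fy=3,interpolation=2))
f=lambda x:cv2.resize(x,(400,int(400*x.shape[0]/x.shape[1])),interpolation=2)
a,b=f(a),f(b); b=cv2.copyMakeBorder(b,0,a.shape[0]-b.shape[0],0,0,0); cv2.imwrite("pics/c2.png",np.hstack([a,b]))
E
```

```text
scene red [281.4   7.4] 213 [-0.105 -1.07   0.033]
scene red [541.4  75.6] 251 [-0.507 -0.173  0.033]
scene red [484.6 102. ] 191 [-0.254 -0.183  0.033]
scene red [458.3 184.9] 1198 [0.072 0.022 0.033]
scene red [248.5 226.7] 213 [ 0.577 -0.175  0.033]
scene red [229.  236.9] 140 [ 0.63  -0.174  0.033]
scene red [327.6 231.1] 40 [ 0.433 -0.051  0.033]
scene red [167.9 281.5] 622 [ 0.801 -0.142  0.033]
scene red [411.9 311.4] 65 [0.425 0.229 0.033]
scene green [303.7 211.1] 29 [ 0.442 -0.138  0.033]
scene green [352.8 257.2] 42 [0.434 0.045 0.033]
scene green [496.6 284.1] 65 [0.232 0.286 0.033]
scene green [374.9 287.6] 52 [0.448 0.138 0.033]
scene green [261.2 297.5] 58 [0.658 0.015 0.033]
scene green [333.  314.2] 40 [0.561 0.138 0.033]
scene green [362.9 348. ] 88 [0.56  0.234 0.033]
side red [141.6  35.8] 167 [0.007 1.117 0.033]
side red [275.8 179.1] 40 [0.426 0.233 0.033]
side red [291.  268.4] 80 [ 0.434 -0.048  0.033]
side red [401.8 321.7] 271 [ 0.62  -0.204  0.033]
side red [374.7 327.9] 233 [ 0.569 -0.208  0.033]
side red [482.7 293.4] 723 [ 0.788 -0.168  0.033]
side green [349.3 177. ] 41 [0.603 0.21  0.033]
side green [194.9 174. ] 50 [0.231 0.285 0.033]
side green [332.8 195.9] 44 [0.552 0.15  0.033]
side green [357.8 204.3] 22 [0.604 0.113 0.033]
side green [289.  203.7] 45 [0.449 0.141 0.033]
side green [391.6 232.7] 62 [0.657 0.014 0.033]
side green [286.5 233.5] 64 [0.434 0.049 0.033]
side green [300.2 303.6] 96 [ 0.443 -0.135  0.033]
```

View pics/c1.png

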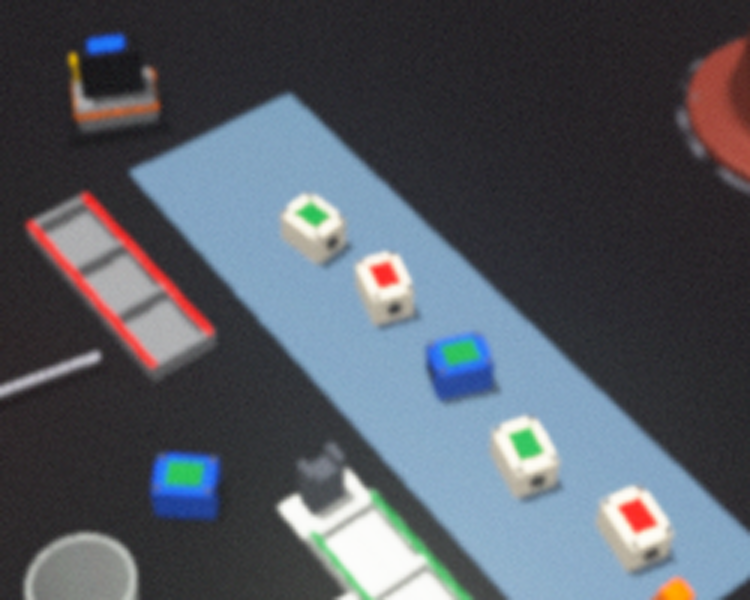

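View pics/c2.png

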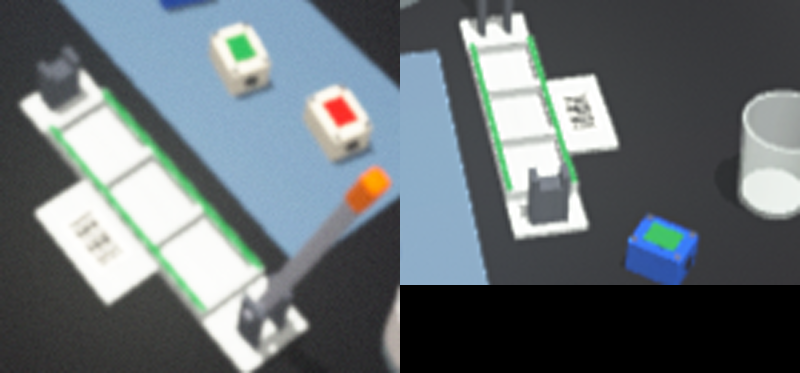

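The crops confirm the four cream modules (two green, two red). The blue and turquoise blocks are not meant. Next I'll measure the trays, cradle and latch tip.

```bash
python3 - <<'E'
from h import *
ims={n:cv2.imread(f"pics/{n}0.png")[:,:,::-1] for n in("scene","side")}
def rims(col,z,box):
    for n in ims:
        m=masks(ims[n])[col]
        P=np.array([cast((x,y),n,z)[:2] for y,x in zip(*np.nonzero(m))])
        P=P[(P[:,0]>box[0])&(P[:,0]<box[1])&(P[:,1]>box[2])&(P[:,1]<box[3])]
        (cx,cy),(w,h),a=cv2.minAreaRect(P.astype(np.float32))
        # split to two rims by median of coordinate across fitted direction
        d,_=np.linalg.eigh(np.cov(P.T)),0; v=d[1][:,1]; v=v*np.sign(v[1]); u=np.array([v[1],-v[0]])
        s=(P-P.mean(0))@u; k=s>(s.max()+s.min())/2
        for q in (P[k],P[~k]):
            f=cv2.fitLine(q.astype(np.float32),cv2.DIST_L2,0,.01,.01).ravel(); t=(q-q.mean(0))@v
            print(n,col,len(q),"mid",(q.mean(0)+v*(t.max()+t.min())/2).round(4),"len",np.ptp(t).round(3),"yaw",np.degrees(np.arctan(-f[0]/f[1])).round(2))
rims("green",.017,(.52,.64,.06,.32))
rims("red",.017,(.53,.67,-.33,-.06))
def org(im):
    h=cv2.cvtColor(im,cv2.COLOR_RGB2HSV);return (h[:,:,0]>7)&(h[:,:,0]<20)&(h[:,:,1]>170)&(h[:,:,2]>150)
def blue(im):
    h=cv2.cvtColor(im,cv2.COLOR_RGB2HSV);return (h[:,:,0]>100)&(h[:,:,0]<118)&(h[:,:,1]>190)&(h[:,:,2]>150)
for n in ims:
    for nm,f in(("org",org),("blue",blue)):
        for c,a,m in blobs(f(ims[n]),25): print(n,nm,c.round(1),a)
E
```

```text
scene green 2 mid [0.6071 0.2306] len 0.003 yaw 5.77
scene green 128 mid [0.5539 0.1921] len 0.18 yaw 0.49
side green 63 mid [0.6069 0.1939] len 0.182 yaw 0.54
side green 53 mid [0.5549 0.1918] len 0.18 yaw 0.57Traceback (most recent call last):
  File "<stdin>", line 16, in <module>
  File "<stdin>", line 6, in rims
  File "h.py", line 15, in cast
    a,d=ray(p,n,o); return a+d*(z-a[2])/d[2]
        ~~~^^^^^^^
  File "h.py", line 9, in ray
    c=get_calibration(n); d=undist(p,c,n=="wrist")
ValueError: time passes only in moves, steps and waits
```

```bash
python3 - <<'E'
import re
s=open('h.py').read()
s=s.replace("from station import *","from station import *\nimport pickle,os\nif not os.path.exists('cal.pkl'): pickle.dump({n:get_calibration(n) for n in('scene','side','wrist')},open('cal.pkl','wb'))\nCAL=pickle.load(open('cal.pkl','rb'))",1).replace("c=get_calibration(n)","c=CAL[n]")
open('h.py','w').write(s)
E
cat > m.py <<'E'
from h import *
ims={n:cv2.imread(f"pics/{n}0.png")[:,:,::-1] for n in("scene","side")}
def rims(col,z,box):
    for n in ims:
        m=masks(ims[n])[col]
        P=np.array([cast((x,y),n,z)[:2] for y,x in zip(*np.nonzero(m))])
        P=P[(P[:,0]>box[0])&(P[:,0]<box[1])&(P[:,1]>box[2])&(P[:,1]<box[3])]
        v=np.linalg.eigh(np.cov(P.T))[1][:,1]; v=v*np.sign(v[1]); u=np.array([v[1],-v[0]])
        s=(P-P.mean(0))@u; k=s>(s.max()+s.min())/2
        for q in (P[k],P[~k]):
            if len(q)<9: continue
            f=cv2.fitLine(q.astype(np.float32),cv2.DIST_L2,0,.01,.01).ravel(); t=(q-q.mean(0))@v
            print(n,col,len(q),"mid",(q.mean(0)+v*(t.max()+t.min())/2).round(4),"len",np.ptp(t).round(3),"yaw",np.degrees(np.arctan(-f[0]/f[1])).round(2))
rims("red",.017,(.53,.67,-.33,-.06))
def hs(im,a,b,s):
    h=cv2.cvtColor(im,cv2.COLOR_RGB2HSV);return (h[:,:,0]>a)&(h[:,:,0]<b)&(h[:,:,1]>s)&(h[:,:,2]>150)
O={};
for n in ims:
    for nm,f in(("org",(7,20,170)),("blue",(100,118,190))):
        for c,a,m in blobs(hs(ims[n],*f),25): print(n,nm,c.round(1),a)
E
python3 m.py
```

```text
scene red 140 mid [ 0.6251 -0.1905] len 0.191 yaw 1.63
scene red 213 mid [ 0.5709 -0.1901] len 0.19 yaw 1.65
side red 271 mid [ 0.6242 -0.1859] len 0.189 yaw 1.76
side red 233 mid [ 0.5718 -0.1878] len 0.191 yaw 1.82
scene org [422.4 340.8] 121
scene blue [169.   51.6] 298
scene blue [234.7 154.3] 61
scene blue [352.7 260.4] 99
scene blue [261.6 301.4] 207
scene blue [462.1 367.9] 281
side org [328.7  47.5] 87
side org [349.  441.9] 77
side blue [387.7 235.3] 46
side blue [399.7 235.6] 27
side blue [352.1 412.4] 238
```

```bash
cat >> h.py <<'E'
def go(x,y,z,yaw=None,o=None):
    "spin first (deg), then shift (mm) in the new tool axes; yaw = heading of tool y axis, mod 180, nearest"
    o=o or get_obs(); R=Rn.from_rotvec(o["tool_rot"]).as_matrix(); sp=0
    if yaw is not None: sp=-((yaw-tool(o)+90)%180-90)
    R2=R@Rn.from_euler("z",sp,degrees=True).as_matrix()
    print("at",o["tool_pos"].round(4),"tooly yaw",tool(o).round(1),"q6",o["q"][5].round(2),"-> spin",round(sp,2),"shift",(R2.T@(np.array([x,y,z])-o["tool_pos"])*1000).round(1))
E
python3 - <<'E'
from h import *
print("orange",tri((422.4,340.8),"scene",(328.7,47.5),"side"), "scanner",cast((234.7,154.3),"scene",.083),cast((352.1,412.4),"side",.083), tri((234.7,154.3),"scene",(352.1,412.4),"side"))
o=get_obs(); print(Rn.from_rotvec(o["tool_rot"]).as_matrix().round(3))
go(.42,.05,.26,90); 
E
```

```text
orange [0.57965296 0.36740582 0.28238151] scanner [ 0.49505499 -0.36835798  0.083     ] [ 0.49419692 -0.36918846  0.083     ] [ 0.49449609 -0.3690317   0.08233086]
[[-0.972  0.237 -0.001]
 [ 0.237  0.972 -0.002]
 [ 0.    -0.002 -1.   ]]
at [0.1477 0.6068 0.2303] tooly yaw 76.3 q6 -0.12 -> spin -13.68 shift [-272.3 -556.8  -29. ]
```

Call:
{"fn": "servo_tool", "kwargs": {"increments": [[1, 0, 0, 0, -6.8], [1, 0, 0, -29, -6.9], [1, -27, -56, 0, 0], [1, -27, -56, 0, 0], [1, -27, -56, 0, 0], [1, -27, -56, 0, 0], [1, -27, -56, 0, 0], [1, -27, -56, 0, 0], [1, -27, -56, 0, 0], [1, -27, -56, 0, 0], [1, -27, -56, 0, 0], [1, -29, -53, 0, 0]]}}

```text
t: 1.65
tool_pos: [0.4204, 0.0483, 0.2603]
tool_rot: [0.0, 3.141, 0.0]
contact_force: [1.4, 0.6, 0.8]
opening: 0.0854
grip_force: 0.0
```

Call:
{"fn": "servo_tool", "kwargs": {"increments": [[1, 0, 0, 0, 0], [1, 0, 0, 0, 0]]}}

```text
t: 1.9
tool_pos: [0.4197, 0.0503, 0.2599]
tool_rot: [-0.001, -3.141, -0.001]
contact_force: [0.8, -0.9, -0.3]
opening: 0.0855
grip_force: 0.0
```

```bash
python3 - <<'E'
from h import *
o=get_obs(); im=get_image("wrist"); cv2.imwrite("pics/w1.png",im[:,:,::-1]); pickle.dump(o,open("w1.pkl","wb")); go(.42,.05,.26,90,o)
E
```

```text
at [0.4197 0.0503 0.2599] tooly yaw 90.0 q6 -1.63 -> spin -0.03 shift [-0.3 -0.3 -0.1]
```

View pics/w1.png

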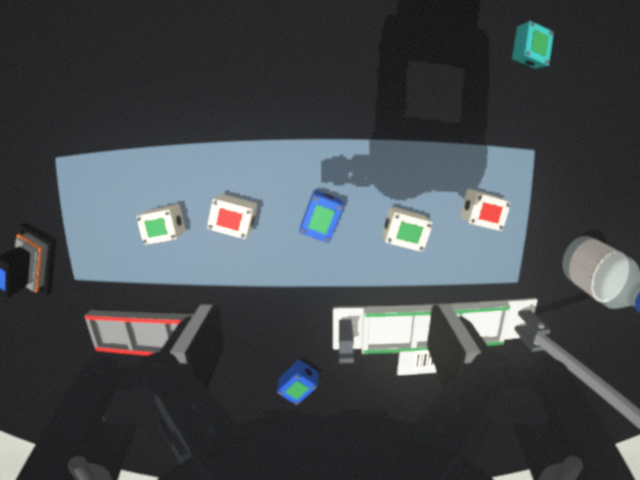

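The wrist view shows the four modules at (157,227) green, (231,217) red, (409,231) green and (490,212) red. The trays lie below them. I'll fit the top faces on the z=32 mm plane.

```bash
cat >> h.py <<'E'
def tops(im,o,seeds,z=.032,r=45):
    im2=cv2.medianBlur(im,3); h=cv2.cvtColor(im2,cv2.COLOR_RGB2HSV); H,S,V=[h[:,:,i].astype(int) for i in range(3)]
    k=masks(im2); m=((V>215)&(S<70))|k["red"]|k["green"]
    out=[]
    for s in seeds:
        w=np.zeros(m.shape,bool); w[max(0,s[1]-r):s[1]+r,max(0,s[0]-r):s[0]+r]=1
        mm=cv2.morphologyEx((m&w).astype(np.uint8),cv2.MORPH_CLOSE,np.ones((5,5)))
        b=max(blobs(mm>0,20),key=lambda q:q[1])
        c=max(cv2.findContours(b[2].astype(np.uint8),0,1)[0],key=cv2.contourArea)[:,0,:]
        P=np.array([cast(p,"wrist",z,o)[:2] for p in c]); (x,y),(a,d),t=cv2.minAreaRect((P*1000).astype(np.float32))
        yaw=t if a>d else t+90   # heading of long side
        t=blobs((k["red"]|k["green"])&b[2],15); T=cast(max(t,key=lambda q:q[1])[0],"wrist",z+.001,o) if t else None
        print(s,"ctr",round(x,1),round(y,1),"size",round(max(a,d),1),round(min(a,d),1),"long yaw",round((yaw+90)%180-90,1),"tag",T[:2].round(4))
E
python3 - <<'E'
from h import *
o=pickle.load(open("w1.pkl","rb")); im=cv2.imread("pics/w1.png")[:,:,::-1]
tops(im,o,[(157,227),(231,217),(409,231),(490,212)])
k=masks(im)
for c,z in(("green",.017),("red",.017)):
    for b,a,m in blobs(k[c],30): print(c,b.round(),a,cast(b,"wrist",z,o).round(4))
for p in [(434,349),(428,361)]: print(cast(p,"wrist",.006,o))
E
```

```text
(157, 227) ctr 443.5 -135.9 size 44.4 34.6 long yaw -81.5 tag [ 0.4436 -0.136 ]
(231, 217) ctr 435.2 -48.8 size 44.4 34.5 long yaw 73.8 tag [ 0.4352 -0.0486]
(409, 231) ctr 450.0 141.4 size 44.6 34.3 long yaw 75.0 tag [0.4501 0.1415]
(490, 212) ctr 427.0 233.3 size 44.9 34.3 long yaw 78.9 tag [0.427  0.2334]
green [540.  42.] 301 [0.2267 0.2986 0.017 ]
green [321. 219.] 410 [0.4398 0.0483 0.017 ]
green [155. 227.] 220 [ 0.4479 -0.1442  0.017 ]
green [409. 232.] 289 [0.4547 0.1454 0.017 ]
green [378. 351.] 38 [0.6095 0.1183 0.017 ]
green [297. 390.] 186 [0.6718 0.0148 0.017 ]
red [490. 212.] 282 [0.4307 0.2412 0.017 ]
red [229. 219.] 299 [ 0.4392 -0.053   0.017 ]
red [133. 319.] 278 [ 0.5725 -0.2001  0.017 ]
red [123. 352.] 225 [ 0.6271 -0.2307  0.017 ]
[0.61725138 0.19601417 0.006     ]
[0.63651467 0.19031713 0.006     ]
```

```bash
python3 -c "
from h import *
go(.450,.1414,.11,-15)"
```

```text
at [0.4196 0.051  0.2601] tooly yaw 90.1 q6 -1.63 -> spin -74.93 shift [-95.2  -6.  150.1]
```

Call:
{"fn": "servo_tool", "kwargs": {"increments": [[0.75, 0, 0, 0, 10.5], [0.75, 0, 0, 0, 10.5], [0.75, 0, 0, 0, 10.5], [0.75, 0, 0, 0, 10.5], [0.75, 0, 0, 0, 10.5], [0.75, 0, 0, 0, 10.5], [0.75, 0, 0, 0, 10.5], [0.75, 0, 0, 0, 10.5], [0.75, 0, 0, 0, 10.5], [0.75, 0, 0, 0, 10.5], [0.75, 48, 3, 60, 0], [0.75, 47, 3, 60, 0]]}}

```text
t: 3.45
tool_pos: [0.4451, 0.1265, 0.1625]
tool_rot: [2.488, 1.915, 0.005]
contact_force: [1.5, -1.2, -0.3]
opening: 0.0642
grip_force: 0.0
```

Call:
{"fn": "servo_tool", "kwargs": {"increments": [[0.75, 0, 0, 30, 0], [0.75, 0, 0, 0, 0], [0.75, 0, 0, 0, 0]]}}

```text
t: 3.82
tool_pos: [0.4453, 0.1247, 0.134]
tool_rot: [2.49, 1.914, 0.003]
contact_force: [0.0, -0.2, 0.5]
opening: 0.064
grip_force: 0.0
```

```bash
cat > look.py <<'E'
from h import *
import sys
def look(nm,pts,z=.032):
    o=get_obs(); im=get_image("wrist"); cv2.imwrite(f"pics/{nm}.png",im[:,:,::-1]); pickle.dump(o,open(nm+".pkl","wb"))
    k=masks(im)
    for c in("red","green"):
        for b,a,m in blobs(k[c],60):
            X=cast(b,"wrist",z+.001,o)
            if min(np.hypot(*(X[:2]-p)) for p in pts)<.06:
                print(c,a,end=" ")
                try: tops(im,o,[tuple(b.astype(int))],z,70)
                except Exception as e: print(X,e)
    return o
E
python3 -c "
from look import *
o=look('w2',[(.45,.1414)])
go(.450,.1414,.012,-15,o)"
```

```text
green 559 (np.int64(324), np.int64(223)) ctr 450.1 131.7 size 32.7 32.1 long yaw -14.9 tag [0.4491 0.1318]
at [0.4453 0.1247 0.134 ] tooly yaw -14.9 q6 0.37 -> spin 0.1 shift [ 1.72e+01 -1.00e-01  1.22e+02]
```

View pics/w2.png

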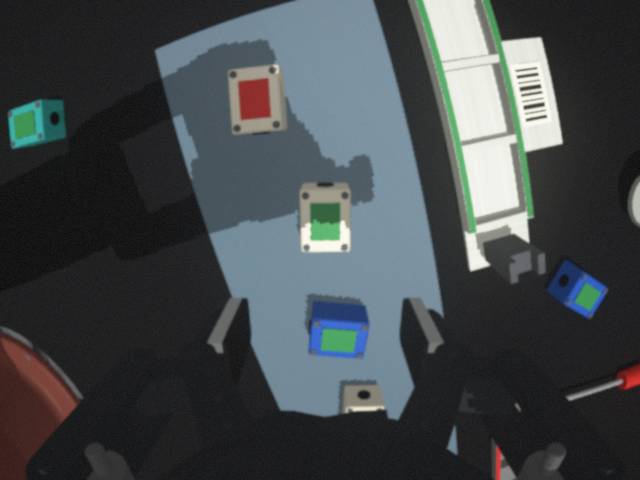

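The wrist view shows the green module at (325,218), half in shadow, so the top-face fit is cut off. The tag at (325,220) serves instead.

```bash
sed -i 's/(S>150)&(V>90), green=(H>50)&(H<78)&(S>120)&(V>70)/(S>140)\&(V>55), green=(H>48)\&(H<80)\&(S>105)\&(V>35)/' h.py; cat > look.py <<'E'
from h import *
def look(nm,pts,z=.033,r=.06,rd=None):
    "tags near pts: centre and heading of the tag's long side (tag is a rectangle lengthwise on the module)"
    if rd: o=pickle.load(open(nm+".pkl","rb")); im=cv2.imread(f"pics/{nm}.png")[:,:,::-1]
    else:
        o=get_obs(); im=get_image("wrist"); cv2.imwrite(f"pics/{nm}.png",im[:,:,::-1]); pickle.dump(o,open(nm+".pkl","wb"))
    k=masks(im)
    for c in("red","green"):
        for b,a,m in blobs(k[c],60):
            X=cast(b,"wrist",z,o)
            if min(np.hypot(*(X[:2]-p)) for p in pts)<r:
                ct=max(cv2.findContours(m.astype(np.uint8),0,1)[0],key=cv2.contourArea)[:,0,:]
                P=np.array([cast(p,"wrist",z,o)[:2] for p in ct]); (x,y),(w,h),t=cv2.minAreaRect((P*1000).astype(np.float32))
                print(c,b.round(),a,"tag ctr",round(x,1),round(y,1),"size",round(w,1),round(h,1),"long yaw",round(((t if w>h else t+90)+90)%180-90,1))
    return o
E
python3 -c "
from look import *
o=look('w2',[(.45,.1414)],rd=1)
look('w1',[(.45,.1414),(.427,.233),(.435,-.05),(.443,-.136)],rd=1)
go(.450,.1414,.012,-15,o)"
```

```text
green [325. 222.] 913 tag ctr 451.2 137.0 size 23.2 17.9 long yaw 75.0
red [490. 212.] 295 tag ctr 427.0 233.7 size 23.7 17.8 long yaw 78.4
red [229. 219.] 331 tag ctr 435.1 -48.4 size 23.3 17.5 long yaw 74.2
green [155. 227.] 258 tag ctr 443.6 -136.1 size 17.1 22.4 long yaw -81.8
green [409. 232.] 328 tag ctr 450.3 141.7 size 23.2 17.1 long yaw 76.5
at [0.4453 0.1247 0.134 ] tooly yaw -14.9 q6 0.37 -> spin 0.1 shift [ 1.72e+01 -1.00e-01  1.22e+02]
```

Call:
{"fn": "servo_tool", "kwargs": {"increments": [[0.75, 15, 1, 0, 0], [0.75, 0, 0, 35, 0], [0.75, 0, 0, 35, 0], [0.75, 0, 0, 32, 0], [0.75, 0, 0, 20, 0], [0.75, 0, 0, 0, 0], [0.2, 0, 0, 0, 0], [0.2, 0, 0, 0, 0], [0.2, 0, 0, 0, 0], [0.2, 0, 0, 0, 0], [0.2, 0, 0, 0, 0]], "force": 40}}

```text
t: 5.25
tool_pos: [0.4513, 0.1385, 0.0123]
tool_rot: [2.491, 1.912, 0.005]
contact_force: [0.0, 0.9, 7.6]
opening: 0.033
grip_force: 41.6
```

```bash
python3 -c "
from look import *
o=get_obs()
go(.450,.1414,.012,-15,o)"
```

```text
at [0.4513 0.1385 0.0123] tooly yaw -15.0 q6 0.4 -> spin 0.01 shift [ 2.4 -2.   0.3]
```

Call:
{"fn": "servo_tool", "kwargs": {"increments": [[0.2, 0, 0, -45, 0], [0.2, 0, 0, -45, 0], [0.2, 0, 0, 0, -8], [0.2, 0, 0, 0, -7.5], [0.2, 13, 32, 0, 0], [0.2, 13, 33, 0, 0], [0.2, 13, 32, 0, 0], [0.2, 14, 33, 0, 0], [0.2, 0, 0, 0, 0], [0.2, 0, 0, 0, 0]]}}

```text
t: 6.5
tool_pos: [0.5783, 0.1921, 0.0998]
tool_rot: [-2.211, -2.231, 0.002]
contact_force: [0.4, -0.4, -1.4]
opening: 0.0329
grip_force: 40.9
```

```bash
python3 - <<'E'
from look import *
o=get_obs(); im=get_image("wrist"); cv2.imwrite("pics/w3.png",im[:,:,::-1]); pickle.dump(o,open("w3.pkl","wb"))
go(.5808,.1925,.018,.5,o)
E
```

```text
at [0.5783 0.1921 0.0998] tooly yaw 0.5 q6 0.19 -> spin 0.02 shift [ 0.4  2.7 81.8]
```

View pics/w3.png

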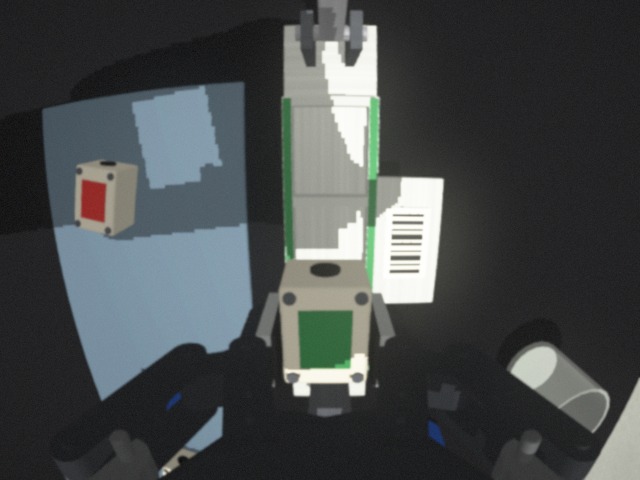

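The module hangs level and centred at (325,320), with the tray centred on column 331. The wall between nests 2 and 3 is at row 193, which I'll use to check y.

```bash
python3 - <<'E'
from look import *
o=pickle.load(open("w3.pkl","rb"))
print("wall23 exp .2235:",cast((330,194),"wrist",.017,o),"rims",cast((288,194),"wrist",.017,o),cast((374,194),"wrist",.017,o),"end+y",cast((330,98),"wrist",.017,o),"label",cast((407,241),"wrist",.006,o), "tag", cast((325,339),"wrist",.1204,o))
E
```

```text
wall23 exp .2235: [0.58319807 0.22775035 0.017     ] rims [0.55719865 0.22761554 0.017     ] [0.61051457 0.22816156 0.017     ] end+y [0.58259136 0.2866847  0.017     ] label [0.6361565  0.19435719 0.006     ] tag [0.58063308 0.18999445 0.1204    ]
```

Call:
{"fn": "servo_tool", "kwargs": {"increments": [[0.2, 2, 3, 0, 0], [0.2, 0, 0, 30, 0], [0.2, 0, 0, 26, 0], [0.2, 0, 0, 15, 0], [0.2, 0, 0, 6, 0], [0.2, 0, 0, 4, 0], [0.2, 0, 0, 0, 0]]}}

```text
t: 7.42
tool_pos: [0.5826, 0.1945, 0.02]
tool_rot: [2.211, 2.231, 0.001]
contact_force: [-0.1, 0.4, -1.4]
opening: 0.0334
grip_force: 40.9
```

Almost seated: z=0.020, where seated is about 0.017. I'll lower 3 mm, then release.

Call:
{"fn": "servo_tool", "kwargs": {"increments": [[0.2, 0, 0, 2, 0], [0.2, 0, 0, 1, 0], [0.2, 0, 0, 0, 0], [0.6, 0, 0, 0, 0], [0.6, 0, 0, 0, 0], [0.6, 0, 0, 0, 0], [0.6, 0, 0, -40, 0], [0.6, 0, 0, -50, 0], [0.6, 0, 0, -50, 0], [0.6, 0, 0, -50, 0], [0.6, 0, 0, 0, 0], [0.6, 0, 0, 0, 0]]}}

```text
t: 8.93
tool_pos: [0.5818, 0.1943, 0.206]
tool_rot: [-2.211, -2.231, 0.001]
contact_force: [0.5, -0.1, -0.8]
opening: 0.0514
grip_force: 0.0
```

```bash
python3 - <<'E'
from look import *
o=look('w4',[(.427,.2325),(.582,.194),(.443,-.136)])
go(.427,.2325,.15,-11.3,o)
E
```

```text
red [154. 179.] 452 tag ctr 426.8 229.4 size 24.3 18.4 long yaw 79.0
green [296. 208.] 127 tag ctr 558.2 198.3 size 1.9 62.1 long yaw -89.5
at [0.5818 0.1943 0.206 ] tooly yaw 0.5 q6 0.19 -> spin 11.82 shift [   7.1 -159.3   56. ]
```

Call:
{"fn": "servo_tool", "kwargs": {"increments": [[0.75, 0, 0, 0, 6], [0.75, 0, 0, 0, 5.8], [0.75, 1, -40, 0, 0], [0.75, 1, -40, 0, 0], [0.75, 2, -40, 0, 0], [0.75, 1, -39, 0, 0], [0.75, 0, 0, 50, 0], [0.75, 0, 0, 0, 0], [0.75, 0, 0, 0, 0]]}}

```text
t: 10.1
tool_pos: [0.4272, 0.2303, 0.1563]
tool_rot: [-2.429, -1.992, 0.002]
contact_force: [0.5, -0.3, 0.3]
opening: 0.0642
grip_force: 0.0
```

```bash
cat >> look.py <<'E'
def fixed(nm,z=.038,show=True):
    for n in("scene","side"):
        im=get_image(n); cv2.imwrite(f"pics/{n}_{nm}.png",im[:,:,::-1]); k=masks(im)
        for c in("red","green"):
            for b,a,m in blobs(k[c],15):
                X=cast(b,n,z)
                if .35<X[0]<.68 and abs(X[1])<.33 and a<130: print(n,c,a,b.round(),X[:2].round(3))
E
python3 - <<'E'
from look import *
o=look('w5',[(.427,.2325),(.582,.194)])
go(.427,.231,.012,-11.3,o)
fixed("a")
E
```

```text
red [324. 233.] 722 tag ctr 428.2 228.6 size 23.5 17.9 long yaw 78.1
green [480. 228.] 520 tag ctr 551.4 197.6 size 2.7 176.9 long yaw -89.4
green [521. 240.] 466 tag ctr 587.0 191.1 size 24.0 17.0 long yaw 89.0
green [534. 293.] 162 tag ctr 601.7 138.4 size 3.4 58.4 long yaw -89.2
at [0.4272 0.2303 0.1563] tooly yaw -11.3 q6 0.54 -> spin 0.0 shift [  0.8  -0.2 144.3]
scene red 42 [328. 231.] [ 0.436 -0.048]
scene red 70 [412. 311.] [0.428 0.231]
scene green 34 [304. 211.] [ 0.444 -0.134]
scene green 48 [353. 257.] [0.437 0.048]
scene green 62 [261. 298.] [0.66  0.018]
scene green 73 [342. 338.] [0.582 0.195]
side red 48 [276. 179.] [0.426 0.227]
side red 83 [291. 268.] [ 0.434 -0.052]
side green 84 [353. 188.] [0.602 0.164]
side green 72 [332. 191.] [0.551 0.161]
side green 44 [342. 181.] [0.582 0.194]
side green 67 [392. 233.] [0.656 0.009]
side green 67 [287. 233.] [0.435 0.044]
side green 102 [300. 304.] [ 0.443 -0.138]
```

Call:
{"fn": "servo_tool", "kwargs": {"increments": [[0.75, 0, 0, 50, 0], [0.75, 0, 0, 45, 0], [0.75, 0, 0, 30, 0], [0.75, 0, 0, 19, 0], [0.75, 0, 0, 0, 0], [0.2, 0, 0, 0, 0], [0.2, 0, 0, 0, 0], [0.2, 0, 0, 0, 0], [0.2, 0, 0, 0, 0], [0.2, 0, 0, 0, 0], [0.2, 0, 0, -40, 0], [0.2, 0, 0, -40, 0]]}}

```text
t: 11.75
tool_pos: [0.4264, 0.2301, 0.0927]
tool_rot: [-2.429, -1.992, 0.003]
contact_force: [0.8, 1.5, -0.2]
opening: 0.0333
grip_force: 40.7
```

```bash
python3 - <<'E'
from look import *
go(.596,-.1265,.12,1.7)
E
```

```text
at [0.4264 0.2301 0.0927] tooly yaw -11.3 q6 0.54 -> spin -12.98 shift [-361.5  158.9  -27.3]
```

Call:
{"fn": "servo_tool", "kwargs": {"increments": [[0.2, 0, 0, -25, -6.5], [0.2, 0, 0, 0, -6.5], [0.2, -45, 20, 0, 0], [0.2, -45, 20, 0, 0], [0.2, -45, 20, 0, 0], [0.2, -45, 20, 0, 0], [0.2, -45, 20, 0, 0], [0.2, -45, 20, 0, 0], [0.2, -46, 20, 0, 0], [0.2, -45, 19, 0, 0], [0.2, 0, 0, 0, 0], [0.2, 0, 0, 0, 0]]}}

```text
t: 13.25
tool_pos: [0.5963, -0.1252, 0.1169]
tool_rot: [-2.187, -2.253, 0.0]
contact_force: [-0.1, -0.8, -0.4]
opening: 0.033
grip_force: 40.7
```

```bash
python3 - <<'E'
from look import *
o=get_obs(); im=get_image("wrist"); cv2.imwrite("pics/w6.png",im[:,:,::-1]); pickle.dump(o,open("w6.pkl","wb"))
go(.596,-.1265,.018,1.7,o)
E
```

```text
at [ 0.5963 -0.1252  0.1169] tooly yaw 1.7 q6 -0.36 -> spin 0.0 shift [-1.4 -0.2 98.9]
```

View pics/w6.png

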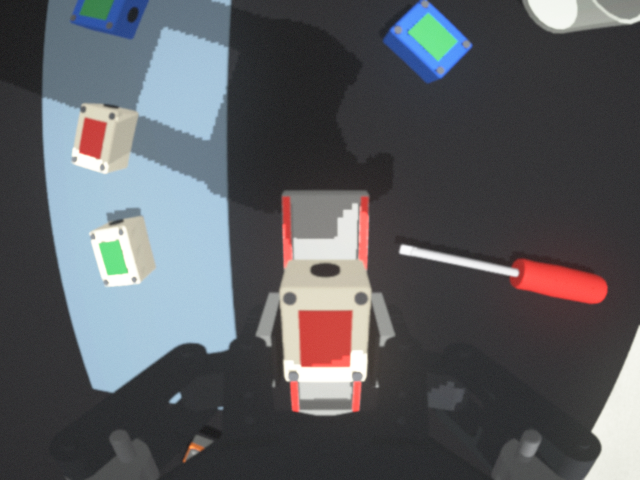

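The module is centred over the reject tray on column 326. The tray's +y end is at row 192 and its -y end at row 414.

```bash
python3 - <<'E'
from look import *
o=pickle.load(open("w6.pkl","rb"))
print("+y end exp -.0925",cast((326,191),"wrist",.017,o),"rims",cast((286,215),"wrist",.017,o),cast((365,215),"wrist",.017,o),"tag",cast((325,338),"wrist",.1379,o))
E
```

```text
+y end exp -.0925 [ 0.59813342 -0.09050242  0.017     ] rims [ 0.57161255 -0.10761557  0.017     ] [ 0.62495353 -0.10603512  0.017     ] tag [ 0.59870752 -0.12658953  0.1379    ]
```

Call:
{"fn": "servo_tool", "kwargs": {"increments": [[0.2, 0, 0, 40, 0], [0.2, 0, 0, 28, 0], [0.2, 0, 0, 15, 0], [0.2, 0, 0, 8, 0], [0.2, 0, 0, 5, 0], [0.2, 0, 0, 3, 0], [0.2, 0, 0, 0, 0], [0.6, 0, 0, 0, 0], [0.6, 0, 0, 0, 0], [0.6, 0, 0, 0, 0], [0.6, 0, 0, -40, 0], [0.6, 0, 0, -50, 0]]}}

```text
t: 14.8
tool_pos: [0.5956, -0.1253, 0.1077]
tool_rot: [-2.186, -2.252, 0.002]
contact_force: [1.7, 0.2, -0.6]
opening: 0.0513
grip_force: 0.0
```

Call:
{"fn": "servo_tool", "kwargs": {"increments": [[0.6, 0, 0, -50, 0], [0.6, 0, 0, 0, 0], [0.6, 0, 0, 0, 0]]}}

```text
t: 15.18
tool_pos: [0.5966, -0.1256, 0.158]
tool_rot: [-2.188, -2.254, 0.0]
contact_force: [0.5, 0.3, 0.0]
opening: 0.0512
grip_force: 0.0
```

```bash
python3 - <<'E'
from look import *
o=look('w7',[(.435,-.05),(.443,-.136),(.596,-.127)])
go(.435,-.050,.15,-16,o)
fixed("b")
E
```

```text
red [121. 134.] 577 tag ctr 434.6 -49.8 size 24.3 18.7 long yaw 74.4
red [293. 289.] 987 tag ctr 574.8 -182.8 size 5.6 179.9 long yaw -88.0
red [358. 198.] 72 tag ctr 622.2 -102.0 size 2.9 22.6 long yaw -89.1
green [137. 240.] 491 tag ctr 443.1 -137.3 size 17.8 24.0 long yaw -81.6
at [ 0.5966 -0.1256  0.158 ] tooly yaw 1.7 q6 -0.36 -> spin 17.72 shift [  28.1 -176.2    8.1]
scene red 48 [328. 231.] [ 0.436 -0.047]
scene red 50 [251. 242.] [ 0.597 -0.127]
scene green 34 [304. 211.] [ 0.444 -0.134]
scene green 46 [353. 257.] [0.437 0.048]
scene green 62 [261. 298.] [0.66  0.018]
scene green 71 [342. 338.] [0.582 0.195]
side red 87 [291. 268.] [ 0.434 -0.052]
side red 96 [380. 288.] [ 0.597 -0.127]
side green 64 [351. 181.] [0.601 0.188]
side green 73 [331. 191.] [0.551 0.162]
side green 44 [342. 181.] [0.582 0.194]
side green 67 [392. 233.] [0.656 0.009]
side green 63 [287. 233.] [0.435 0.044]
side green 102 [300. 304.] [ 0.443 -0.138]
```

Call:
{"fn": "servo_tool", "kwargs": {"increments": [[0.75, 0, 0, 0, 9], [0.75, 0, 0, 0, 8.5], [0.75, 7, -44, 0, 0], [0.75, 7, -44, 0, 0], [0.75, 7, -44, 0, 0], [0.75, 7, -44, 0, 0], [0.75, 0, 0, 0, 0], [0.75, 0, 0, 0, 0]]}}

```text
t: 16.32
tool_pos: [0.4354, -0.051, 0.1579]
tool_rot: [-2.505, -1.895, 0.0]
contact_force: [-0.3, -0.2, 1.2]
opening: 0.0642
grip_force: 0.0
```

```bash
python3 - <<'E'
from look import *
o=look('w8',[(.435,-.05),(.443,-.136)])
go(.435,-.050,.012,-16,o)
E
```

```text
red [323. 231.] 692 tag ctr 436.3 -51.6 size 23.6 17.2 long yaw 73.6
green [362. 326.] 498 tag ctr 444.5 -139.1 size 17.6 23.9 long yaw -81.5
at [ 0.4354 -0.051   0.1579] tooly yaw -15.8 q6 -0.01 -> spin 0.22 shift [  0.9  -0.6 145.9]
```

Call:
{"fn": "servo_tool", "kwargs": {"increments": [[0.75, 1, 0, 50, 0], [0.75, 0, 0, 45, 0], [0.75, 0, 0, 31, 0], [0.75, 0, 0, 20, 0], [0.75, 0, 0, 0, 0], [0.2, 0, 0, 0, 0], [0.2, 0, 0, 0, 0], [0.2, 0, 0, 0, 0], [0.2, 0, 0, 0, 0], [0.2, 0, 0, 0, 0], [0.2, 0, 0, -50, 0], [0.2, 0, 0, -50, 0]]}}

```text
t: 17.88
tool_pos: [0.4341, -0.0495, 0.1124]
tool_rot: [-2.503, -1.894, 0.003]
contact_force: [0.4, -0.1, -0.6]
opening: 0.0332
grip_force: 40.5
```

```bash
python3 - <<'E'
from look import *
go(.598,-.188,.12,1.7)
E
```

```text
at [ 0.4341 -0.0495  0.1124] tooly yaw -15.8 q6 -0.01 -> spin -17.48 shift [-143.3  159.7   -8.3]
```

Call:
{"fn": "servo_tool", "kwargs": {"increments": [[0.2, 0, 0, -8, -9], [0.2, 0, 0, 0, -8.5], [0.2, -36, 40, 0, 0], [0.2, -36, 40, 0, 0], [0.2, -36, 40, 0, 0], [0.2, -35, 40, 0, 0], [0.2, 0, 0, 0, 0], [0.2, 0, 0, 0, 0], [0.2, 0, 0, 0, 0]]}}

```text
t: 19.0
tool_pos: [0.5987, -0.1871, 0.1203]
tool_rot: [-2.187, -2.255, 0.0]
contact_force: [-0.4, 0.4, -0.9]
opening: 0.0332
grip_force: 40.5
```

```bash
python3 - <<'E'
from look import *
go(.598,-.188,.018,1.7)
E
```

```text
at [ 0.5987 -0.1871  0.1203] tooly yaw 1.8 q6 -0.45 -> spin 0.06 shift [ -1.   -0.7 102.3]
```

Call:
{"fn": "servo_tool", "kwargs": {"increments": [[0.2, -1, 0, 40, 0], [0.2, 0, 0, 30, 0], [0.2, 0, 0, 16, 0], [0.2, 0, 0, 8, 0], [0.2, 0, 0, 5, 0], [0.2, 0, 0, 3, 0], [0.2, 0, 0, 0, 0], [0.6, 0, 0, 0, 0], [0.6, 0, 0, 0, 0], [0.6, 0, 0, 0, 0], [0.6, 0, 0, -40, 0], [0.6, 0, 0, -50, 0]]}}

```text
t: 20.5
tool_pos: [0.5984, -0.1885, 0.1077]
tool_rot: [-2.185, -2.252, 0.002]
contact_force: [1.7, -0.9, 0.7]
opening: 0.0512
grip_force: 0.0
```

Call:
{"fn": "servo_tool", "kwargs": {"increments": [[0.6, 0, 0, -50, 0], [0.6, 0, 0, 0, 0], [0.6, 0, 0, 0, 0]]}}

```text
t: 20.88
tool_pos: [0.5994, -0.1889, 0.1581]
tool_rot: [-2.188, -2.254, 0.0]
contact_force: [-0.7, 0.3, -0.6]
opening: 0.0512
grip_force: 0.0
```

```bash
python3 - <<'E'
from look import *
o=look('w9',[(.443,-.136)])
go(.4435,-.137,.15,8.4,o)
fixed("c")
E
```

```text
green [127. 163.] 544 tag ctr 443.0 -136.7 size 17.6 24.0 long yaw -81.5
at [ 0.5994 -0.1889  0.1581] tooly yaw 1.7 q6 -0.45 -> spin -6.68 shift [  74.2 -146.7    8.1]
scene red 42 [237. 226.] [ 0.6   -0.188]
scene red 55 [251. 242.] [ 0.597 -0.126]
scene green 35 [304. 211.] [ 0.444 -0.134]
scene green 48 [353. 257.] [0.437 0.048]
scene green 62 [261. 298.] [0.66  0.018]
scene green 71 [342. 338.] [0.582 0.195]
side red 97 [380. 288.] [ 0.597 -0.127]
side red 116 [389. 315.] [ 0.599 -0.189]
side green 73 [331. 191.] [0.551 0.162]
side green 77 [353. 189.] [0.602 0.159]
side green 44 [342. 181.] [0.582 0.194]
side green 66 [287. 234.] [0.435 0.044]
side green 102 [300. 304.] [ 0.443 -0.138]
```

Call:
{"fn": "servo_tool", "kwargs": {"increments": [[0.75, 0, 0, 0, -6.7], [0.75, 18, -37, 0, 0], [0.75, 19, -37, 0, 0], [0.75, 19, -37, 0, 0], [0.75, 18, -36, 0, 0], [0.75, 0, 0, 0, 0], [0.75, 0, 0, 0, 0]]}}

```text
t: 21.9
tool_pos: [0.4436, -0.1374, 0.1579]
tool_rot: [-2.052, -2.378, 0.0]
contact_force: [0.0, -0.8, -0.3]
opening: 0.0642
grip_force: 0.0
```

```bash
python3 - <<'E'
from look import *
o=look('w10',[(.443,-.136)])
go(.4437,-.1372,.012,8.5,o)
E
```

```text
green [324. 231.] 660 tag ctr 445.1 -137.1 size 16.7 22.7 long yaw -81.6
at [ 0.4436 -0.1374  0.1579] tooly yaw 8.4 q6 -0.61 -> spin -0.09 shift [  0.2   0.2 145.9]
```

Call:
{"fn": "servo_tool", "kwargs": {"increments": [[0.75, 0, 0, 50, 0], [0.75, 0, 0, 45, 0], [0.75, 0, 0, 31, 0], [0.75, 0, 0, 20, 0], [0.75, 0, 0, 0, 0], [0.2, 0, 0, 0, 0], [0.2, 0, 0, 0, 0], [0.2, 0, 0, 0, 0], [0.2, 0, 0, 0, 0], [0.2, 0, 0, 0, 0], [0.2, 0, 0, -50, 0], [0.2, 0, 0, -60, 0]]}}

```text
t: 23.45
tool_pos: [0.4416, -0.1365, 0.1216]
tool_rot: [-2.049, -2.375, 0.002]
contact_force: [-0.0, 0.4, -1.0]
opening: 0.0326
grip_force: 40.4
```

```bash
python3 - <<'E'
from look import *
go(.5825,.132,.13,.5)
E
```

```text
at [ 0.4416 -0.1365  0.1216] tooly yaw 8.4 q6 -0.61 -> spin 7.91 shift [267.2 143.2  -8.5]
```

Call:
{"fn": "servo_tool", "kwargs": {"increments": [[0.2, 0, 0, -8, 7.9], [0.2, 38, 20, 0, 0], [0.2, 38, 20, 0, 0], [0.2, 38, 21, 0, 0], [0.2, 38, 20, 0, 0], [0.2, 38, 21, 0, 0], [0.2, 38, 20, 0, 0], [0.2, 39, 20, 0, 0], [0.2, 0, 0, 0, 0], [0.2, 0, 0, 0, 0], [0.2, 0, 0, 0, 0]]}}

```text
t: 24.82
tool_pos: [0.5824, 0.13, 0.13]
tool_rot: [-2.212, -2.23, 0.001]
contact_force: [0.5, -0.4, -0.7]
opening: 0.0336
grip_force: 40.4
```

```bash
python3 - <<'E'
from look import *
go(.5825,.132,.018,.5)
E
```

```text
at [0.5824 0.13   0.13  ] tooly yaw 0.5 q6 0.09 -> spin -0.05 shift [  2.    0.2 112. ]
```

Call:
{"fn": "servo_tool", "kwargs": {"increments": [[0.2, 2, 0, 45, 0], [0.2, 0, 0, 34, 0], [0.2, 0, 0, 17, 0], [0.2, 0, 0, 8, 0], [0.2, 0, 0, 5, 0], [0.2, 0, 0, 3, 0], [0.2, 0, 0, 0, 0], [0.6, 0, 0, 0, 0], [0.6, 0, 0, 0, 0], [0.6, 0, 0, 0, 0], [0.6, 0, 0, -40, 0], [0.6, 0, 0, -50, 0]]}}

```text
t: 26.32
tool_pos: [0.5817, 0.1328, 0.1078]
tool_rot: [-2.21, -2.23, 0.004]
contact_force: [0.9, 0.0, 0.2]
opening: 0.0508
grip_force: 0.0
```

Call:
{"fn": "servo_tool", "kwargs": {"increments": [[0.6, 0, 0, -60, 0], [0.6, 0, -50, -60, 0], [0.6, 0, -50, -30, 0], [0.6, 0, -50, 0, 0], [0.6, 0, 0, 0, 0], [0.6, 0, 0, 0, 0]]}}

```text
t: 27.08
tool_pos: [0.4434, 0.1317, 0.2466]
tool_rot: [2.211, 2.231, 0.001]
contact_force: [0.7, 0.5, -0.5]
opening: 0.0514
grip_force: 0.0
```

```bash
python3 - <<'E'
from look import *
fixed("d")
im=cv2.imread("pics/scene_d.png")[180:400,200:440]
cv2.imwrite("pics/c3.png",cv2.resize(im,None,fx=2.5,fy=2.5,interpolation=2))
E
```

```text
scene red 43 [237. 226.] [ 0.6   -0.188]
scene red 50 [251. 242.] [ 0.597 -0.127]
scene green 47 [353. 257.] [0.437 0.048]
scene green 62 [261. 298.] [0.66  0.018]
scene green 65 [323. 318.] [0.584 0.135]
scene green 73 [341. 338.] [0.582 0.195]
side red 96 [380. 288.] [ 0.597 -0.127]
side red 116 [389. 315.] [ 0.599 -0.189]
side green 52 [349. 178.] [0.601 0.202]
side green 73 [331. 191.] [0.551 0.162]
side green 44 [342. 181.] [0.582 0.194]
side green 48 [347. 197.] [0.583 0.134]
side green 26 [358. 206.] [0.603 0.101]
side green 67 [392. 233.] [0.656 0.009]
side green 66 [287. 234.] [0.435 0.044]
```

View pics/c3.png

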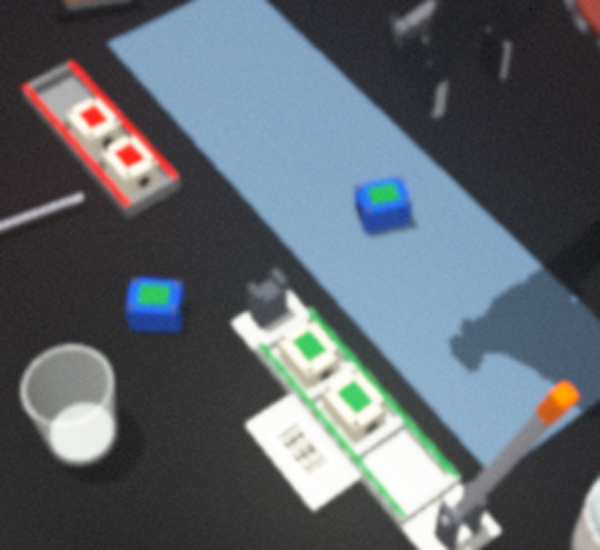

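All four modules are seated: greens in nests 1 and 2, reds in reject nests 2 and 3. Next is the latch, gripping the bar at r≈0.208 m with its tip at about (0.580, 0.367).

```bash
python3 - <<'E'
from look import *
go(.580,.362,.335,.5)
for t in (1.775,1.6,1.4,1.2,1.0,.8,.6,.4,.25,.15): print(t,(.3195-.208*np.cos(t)).round(4),(.033+.208*np.sin(t)).round(4))
E
```

```text
at [0.4438 0.1316 0.2463] tooly yaw 0.5 q6 0.12 -> spin 0.0 shift [229.2 138.2 -88.7]
1.775 0.3617 0.2367
1.6 0.3256 0.2409
1.4 0.2841 0.238
1.2 0.2441 0.2269
1.0 0.2071 0.208
0.8 0.1746 0.1822
0.6 0.1478 0.1504
0.4 0.1279 0.114
0.25 0.118 0.0845
0.15 0.1138 0.0641
```

Rise first, then go across in +y, then +x.

Call:
{"fn": "servo_tool", "kwargs": {"increments": [[0.6, 0, 0, -45, 0], [0.6, 0, 0, -45, 0], [0.6, 45, 0, 0, 0], [0.6, 45, 0, 0, 0], [0.6, 45, 0, 0, 0], [0.6, 45, 25, 0, 0], [0.6, 49, 35, 0, 0], [0.6, 0, 40, 0, 0], [0.6, 0, 38, 0, 0], [0.6, 0, 0, 0, 0], [0.6, 0, 0, 0, 0], [0.6, 0, 0, 0, 0]]}}

```text
t: 28.68
tool_pos: [0.5785, 0.3621, 0.3366]
tool_rot: [-2.211, -2.232, -0.0]
contact_force: [-0.2, -0.5, -0.1]
opening: 0.0511
grip_force: 0.0
```

```bash
python3 - <<'E'
from look import *
o=get_obs(); im=get_image("wrist"); cv2.imwrite("pics/w11.png",im[:,:,::-1]); pickle.dump(o,open("w11.pkl","wb"))
h=cv2.cvtColor(im,cv2.COLOR_RGB2HSV); m=(h[:,:,0]>6)&(h[:,:,0]<22)&(h[:,:,1]>150)&(h[:,:,2]>70)
for b,a,mm in blobs(m,40): print(b,a,cast(b,"wrist",.29,o))
go(.580,.3617,.2367,.5,o)
E
```

```text
[326.96058091 258.17012448] 482 [0.58178935 0.36888371 0.29      ]
at [0.5785 0.3621 0.3366] tooly yaw 0.5 q6 0.44 -> spin 0.04 shift [-0.4  1.5 99.9]
```

View pics/w11.png

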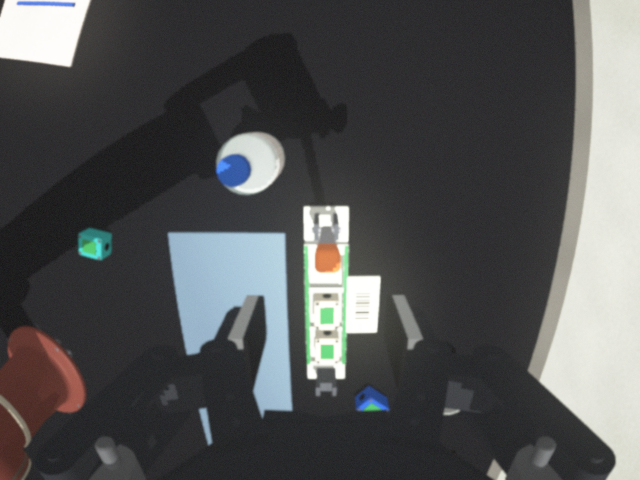

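The orange tip is at (327,258), between the open fingers. I'll descend around it and grip lightly.

Call:
{"fn": "servo_tool", "kwargs": {"increments": [[0.6, 0, 1, 30, 0], [0.6, 0, 0, 30, 0], [0.6, 0, 0, 25, 0], [0.6, 0, 0, 15, 0], [0.6, 0, 0, 0, 0], [0.0, 0, 0, 0, 0], [0.0, 0, 0, 0, 0], [0.0, 0, 0, 0, 0], [0.0, 0, 0, 0, 0], [0.0, 0, 0, 0, 0], [0.0, 0, 0, 0, 0]], "force": 20}}

```text
t: 30.1
tool_pos: [0.5797, 0.3626, 0.2382]
tool_rot: [-2.21, -2.232, -0.002]
contact_force: [-5.1, 0.4, 6.0]
opening: 0.0135
grip_force: 22.4
```

Call:
{"fn": "servo_tool", "kwargs": {"increments": [[0, -18, 0, -3, 0], [0, -18, 0, -1, 0], [0, -21, 0, 1, 0], [0, -21, 0, 2, 0], [0, -20, 0, 4, 0], [0, -20, 0, 7, 0], [0, -19, 0, 8, 0], [0, -18, 0, 11, 0], [0, 0, 0, 0, 0]]}}

```text
t: 31.22
tool_pos: [0.5812, 0.2039, 0.2082]
tool_rot: [2.212, 2.227, -0.005]
contact_force: [-7.0, -4.4, 6.9]
opening: 0.0135
grip_force: 19.4
```

Call:
{"fn": "servo_tool", "kwargs": {"increments": [[0, -15, 0, 12, 0], [0, -15, 0, 14, 0], [0, -14, 0, 16, 0], [0, -13, 0, 16, 0], [0, -10, 0, 18, 0], [0, -9, 0, 18, 0], [0, -5, 0, 15, 0], [0, -4, 0, 15, 0], [0, -3, 0, 18, 0], [0, 0, 0, 0, 0]]}}

```text
t: 32.48
tool_pos: [0.582, 0.1128, 0.064]
tool_rot: [2.208, 2.226, -0.013]
contact_force: [-1.4, -14.0, 2.7]
opening: 0.0127
grip_force: 19.4
```

Call:
{"fn": "servo_tool", "kwargs": {"increments": [[0.5, 0, 0, 0, 0], [0.5, 0, 0, 0, 0], [0.5, 0, 0, 0, 0], [0.5, 0, 0, -50, 0], [0.5, 0, 0, -30, 0], [0, 0, -1, 0, 0], [0, 0, 0, 0, 0], [0, 0, 0, 0, 0], [0, 0, 0, 0, 0], [0, 0, 0, 0, 0]]}}

```text
t: 33.72
tool_pos: [0.5808, 0.1189, 0.1446]
tool_rot: [-2.211, -2.231, 0.001]
contact_force: [0.1, -0.7, 0.5]
opening: 0.0005
grip_force: 0.0
```

```bash
python3 - <<'E'
from look import *
o=get_obs(); go(.5805,.1125,.060,.5,o)
c=[]
for n in("scene","side"):
    im=get_image(n); cv2.imwrite(f"pics/{n}_e.png",im[:,:,::-1])
    h=cv2.cvtColor(im,cv2.COLOR_RGB2HSV); m=(h[:,:,0]>7)&(h[:,:,0]<20)&(h[:,:,1]>170)&(h[:,:,2]>130)
    for b,a,mm in blobs(m,15): print(n,b,a,cast(b,n,.08)); c+=[b] if .05<cast(b,n,.08)[1]<.15 else []
if len(c)==2: print(tri(c[0],"scene",c[1],"side"))
E
```

```text
at [0.5808 0.1189 0.1446] tooly yaw 0.5 q6 0.07 -> spin 0.02 shift [-6.4 -0.2 84.6]
scene [309.83018868 283.77358491] 106 [0.57295193 0.07471761 0.08      ]
side [351.0862069  188.72413793] 58 [0.58722109 0.11550702 0.08      ]
side [348.70512821 441.82051282] 78 [ 0.48185251 -0.40778574  0.08      ]
[0.58177764 0.08881001 0.10393411]
```

Call:
{"fn": "servo_tool", "kwargs": {"increments": [[0, 0, 0, 30, 0], [0, 0, 0, 15, 0], [0, 0, 0, 10, 0], [0, 0, 0, 10, 0], [0, 0, 0, 8, 0], [0, 0, 0, 6, 0], [0, 0, 0, 5, 0], [0, 0, 0, 3, 0], [0, 0, 0, 0, 0]]}}

```text
t: 34.95
tool_pos: [0.581, 0.119, 0.0582]
tool_rot: [-2.211, -2.231, 0.0]
contact_force: [0.4, -0.2, 0.1]
opening: 0.0003
grip_force: 0.0
```

Call:
{"fn": "servo_tool", "kwargs": {"increments": [[0, 0, 0, -50, 0], [0, 0, 0, -60, 0], [0, 0, -60, -30, 0], [0, 0, -60, 0, 0], [0, 0, 0, 0, 0], [0, 0, 0, 0, 0]]}}

```text
t: 35.7
tool_pos: [0.4656, 0.1179, 0.1969]
tool_rot: [2.211, 2.231, 0.002]
contact_force: [1.1, -0.1, 1.1]
opening: 0.0005
grip_force: 0.0
```

```bash
python3 - <<'E'
from look import *
c=[]
for n in("scene","side"):
    im=get_image(n); cv2.imwrite(f"pics/{n}_f.png",im[:,:,::-1])
    h=cv2.cvtColor(im,cv2.COLOR_RGB2HSV); m=(h[:,:,0]>7)&(h[:,:,0]<20)&(h[:,:,1]>170)&(h[:,:,2]>130)
    for b,a,mm in blobs(m,15): print(n,b,a,cast(b,n,.055)); c+=[b] if .04<cast(b,n,.055)[1]<.15 else []
print(tri(c[0],"scene",c[1],"side"))
fixed("g")
a=cv2.imread("pics/scene_f.png")[250:410,270:430]; b=cv2.imread("pics/side_f.png")[120:260,290:430]
f=lambda x:cv2.resize(x,(400,400),interpolation=2); cv2.imwrite("pics/c4.png",np.hstack([f(a),f(b)]))
go(.495,-.369,.2,0)
E
```

```text
scene [308.06849315 295.16438356] 73 [0.58286535 0.08137554 0.055     ]
side [351.18571429 208.04285714] 70 [0.58136454 0.08069117 0.055     ]
side [348.70512821 441.82051282] 78 [ 0.48396253 -0.39991748  0.055     ]
[0.58204161 0.08113104 0.05428684]
scene red 42 [237. 226.] [ 0.6   -0.188]
scene red 49 [251. 242.] [ 0.597 -0.126]
scene green 48 [353. 257.] [0.437 0.048]
scene green 62 [261. 298.] [0.66  0.018]
scene green 25 [321. 319.] [0.588 0.135]
scene green 24 [340. 340.] [0.587 0.194]
side red 95 [380. 288.] [ 0.597 -0.127]
side red 115 [389. 315.] [ 0.599 -0.189]
side green 51 [349. 177.] [0.601 0.203]
side green 73 [331. 191.] [0.551 0.162]
side green 26 [358. 206.] [0.603 0.101]
side green 67 [392. 233.] [0.656 0.009]
side green 66 [287. 234.] [0.435 0.044]
at [0.4664 0.1178 0.1966] tooly yaw 0.5 q6 0.08 -> spin 0.5 shift [-486.8   28.6   -3.4]
```

View pics/c4.png

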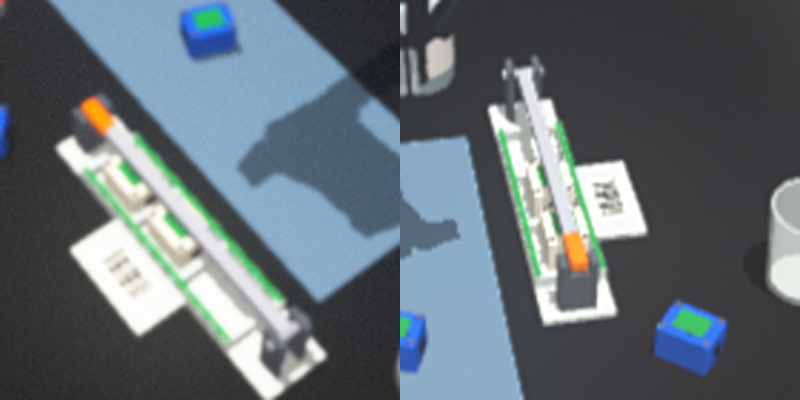

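The latch bar lies closed in its catch (orange end at z≈0.054). Next is the scanner.

Call:
{"fn": "servo_tool", "kwargs": {"increments": [[0.75, 0, 0, -10, -10], [0.75, 0, 0, -10, -10], [0.75, 0, 0, -10, -10], [0.75, 0, 0, -10, -10], [0.75, 0, 0, -10, -10], [0.75, 0, 0, 0, -10], [0.75, 0, 0, 0, -10], [0.75, 0, 0, 0, -10], [0.75, 0, 0, 0, -9.5], [0.75, 0, 0, 0, 0]]}}

```text
t: 37.15
tool_pos: [0.4659, 0.1178, 0.2463]
tool_rot: [-0.003, -3.141, 0.0]
contact_force: [-0.9, -0.1, 0.0]
opening: 0.0643
grip_force: 0.0
```

Call:
{"fn": "servo_tool", "kwargs": {"increments": [[0.75, -3, -45, 0, 0], [0.75, -3, -45, 0, 0], [0.75, -3, -45, 0, 0], [0.75, -3, -45, 0, 0], [0.75, -3, -45, 0, 0], [0.75, -3, -45, 0, 0], [0.75, -3, -45, 0, 0], [0.75, -3, -45, 0, 0], [0.75, -3, -45, 0, 0], [0.75, -3, -45, 0, 0], [0.75, 0, -37, 0, 0], [0.75, 0, 0, 0, 0]]}}

```text
t: 38.65
tool_pos: [0.4951, -0.3716, 0.2456]
tool_rot: [-0.009, -3.141, -0.001]
contact_force: [-0.3, -0.5, -0.4]
opening: 0.0641
grip_force: 0.0
```

Call:
{"fn": "servo_tool", "kwargs": {"increments": [[0.75, 0, 0, 0, 0], [0.75, 0, 0, 0, 0]]}}

```text
t: 38.9
tool_pos: [0.4956, -0.3682, 0.2464]
tool_rot: [-0.001, 3.142, 0.0]
contact_force: [0.4, -0.2, -0.7]
opening: 0.0643
grip_force: 0.0
```

```bash
python3 - <<'E'
from look import *
o=get_obs(); im=get_image("wrist"); cv2.imwrite("pics/w12.png",im[:,:,::-1]); pickle.dump(o,open("w12.pkl","wb"))
go(.495,-.369,.2,90,o)
E
```

```text
at [ 0.4956 -0.3682  0.2464] tooly yaw 90.0 q6 -2.33 -> spin 0.04 shift [ 0.6 -0.8 46.4]
```

View pics/w12.png

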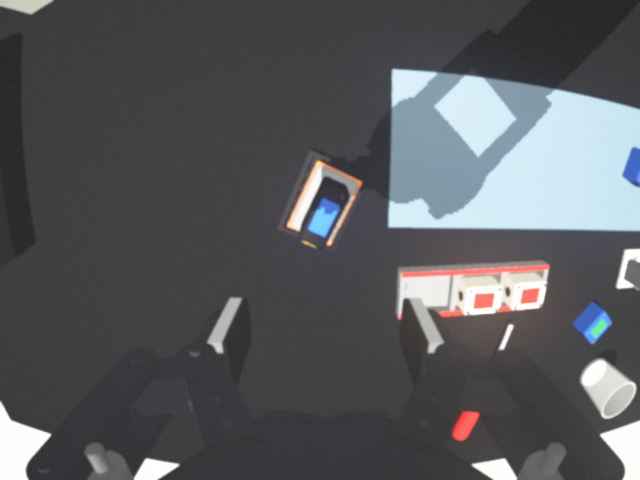

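The scanner is in its rest at (322,205), with its long axis turned about 24° from the image vertical. I'll enlarge it to fix its centre and axis.

```bash
python3 - <<'E'
from look import *
im=cv2.imread("pics/w12.png"); g=cv2.convertScaleAbs(im,alpha=1.6,beta=10)
cv2.imwrite("pics/c5.png",cv2.resize(g[140:260,260:380],(600,600),interpolation=2))
o=pickle.load(open("w12.pkl","rb"))
h=cv2.cvtColor(im,cv2.COLOR_BGR2HSV); H,S,V=[h[:,:,i].astype(int) for i in range(3)]
R=np.zeros(H.shape,bool); R[140:260,260:380]=1
for nm,m,z in(("blue",(H>95)&(H<120)&(S>140)&(V>120),.083),("orange",(H>3)&(H<20)&(S>120)&(V>90),.025),("head",((H>3)&(H<20)&(S>120)&(V>90))|((S<60)&(V>90)),.033)):
    ys,xs=np.nonzero(m&R); P=np.array([cast(p,"wrist",z,o)[:2] for p in zip(xs,ys)])*1000
    print(nm,len(P),cv2.minAreaRect(P.astype(np.float32)))
E
```

```text
blue 341 ((494.7016296386719, -367.2956237792969), (17.53443717956543, 31.222721099853516), 64.43793487548828)
orange 268 ((494.881591796875, -367.49505615234375), (51.143951416015625, 75.6309585571289), 64.72032165527344)
head 2171 ((493.9017028808594, -370.6988220214844), (60.237884521484375, 88.2579574584961), 66.032958984375)
```

View pics/c5.png

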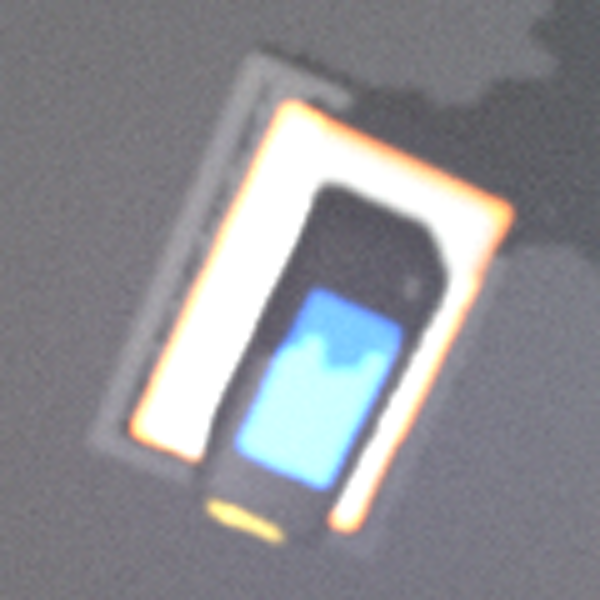

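```bash
python3 - <<'E'
from look import *
go(.4946,-.369,.045,64.7)
E
```

```text
at [ 0.4956 -0.3682  0.2464] tooly yaw 90.1 q6 -2.33 -> spin 25.35 shift [  0.6  -1.2 201.4]
```

Call:
{"fn": "servo_tool", "kwargs": {"increments": [[0.75, 0, 0, 0, 8.5], [0.75, 0, 0, 0, 8.5], [0.75, 0, 0, 0, 8.4], [0.75, 0, -1, 40, 0], [0.75, 0, 0, 45, 0], [0.75, 0, 0, 45, 0], [0.75, 0, 0, 35, 0], [0.75, 0, 0, 22, 0], [0.75, 0, 0, 14, 0], [0.75, 0, 0, 0, 0], [0.75, 0, 0, 0, 0]]}}

```text
t: 40.33
tool_pos: [0.4959, -0.3709, 0.047]
tool_rot: [0.69, 3.063, -0.002]
contact_force: [0.6, 0.5, 0.2]
opening: 0.0642
grip_force: 0.0
```

```bash
python3 - <<'E'
from look import *
go(.4946,-.369,.045,64.7); print(get_obs()["contact_force"])
E
```

```text
at [ 0.4959 -0.3709  0.047 ] tooly yaw 64.6 q6 -1.89 -> spin -0.08 shift [2.  1.1 2. ]
[0.6219337  0.47657545 0.15921017]
```

Call:
{"fn": "servo_tool", "kwargs": {"increments": [[0.15, 0, 0, 0, 0], [0.15, 0, 0, 0, 0], [0.15, 0, 0, 0, 0], [0.15, 0, 0, 0, 0], [0.15, 0, 0, 0, 0], [0.15, 0, 0, 0, 0]], "force": 50}}

```text
t: 41.08
tool_pos: [0.4954, -0.3704, 0.0463]
tool_rot: [0.69, 3.064, -0.001]
contact_force: [-0.4, 0.2, 5.1]
opening: 0.0254
grip_force: 50.2
```

```bash
python3 - <<'E'
from look import *
o=get_obs(); pickle.dump(o,open("scan_grasp.pkl","wb")); go(.4946,-.369,.045,64.7); print(o["contact_force"],o["opening"])
E
```

```text
at [ 0.4954 -0.3704  0.0463] tooly yaw 64.6 q6 -1.89 -> spin -0.08 shift [1.4 0.9 1.3]
[-0.44949604  0.22334705  5.08634763] 0.02539565421568204
```

Call:
{"fn": "servo_tool", "kwargs": {"increments": [[0.15, 0, 0, -15, 0], [0.15, 0, 0, -30, 0], [0.15, 0, 0, -45, 0], [0.15, 0, 0, -45, 0], [0.15, 0, 0, -40, 0], [0.15, 0, 0, 0, -6.5], [0.15, 0, 0, 0, -6.5], [0.15, 0, 0, 0, -6.5], [0.15, 0, 0, 0, -6.4], [0.15, 0, 0, 0, 0], [0.15, 0, 0, 0, 0]]}}

```text
t: 42.45
tool_pos: [0.4947, -0.3699, 0.2201]
tool_rot: [0.012, -3.141, -0.001]
contact_force: [0.4, -0.5, -1.5]
opening: 0.0256
grip_force: 49.3
```

```bash
python3 - <<'E'
from look import *
print(cast((321.2,358.8),"scene",.006),cast((364.6,189),"side",.006))
print("beaker",cast((434,215),"side",.0),cast((234,355),"scene",0))
go(.6345,.1935,.2,90.5); print(get_obs()["opening"])
E
```

```text
[0.63156745 0.19347476 0.006     ] [0.63764696 0.19077885 0.006     ]
beaker [0.77913726 0.0813932  0.        ] [0.76725857 0.07996738 0.        ]
at [ 0.4947 -0.3699  0.2201] tooly yaw 90.4 q6 -2.34 -> spin -0.07 shift [-144.7  562.1   20.3]
0.025568883026522365
```

Call:
{"fn": "servo_tool", "kwargs": {"increments": [[0.15, -12, 30, 0, 0], [0.15, -12, 48, 0, 0], [0.15, -12, 50, 0, 0], [0.15, -12, 50, 0, 0], [0.15, -12, 50, 0, 0], [0.15, -12, 50, 0, 0], [0.15, -12, 50, 0, 0], [0.15, -12, 50, 0, 0], [0.15, -12, 50, 0, 0], [0.15, -12, 50, 0, 0], [0.15, -12, 50, 0, 0], [0.15, -13, 34, 0, 0]]}}

```text
t: 43.95
tool_pos: [0.6348, 0.1955, 0.2203]
tool_rot: [0.015, -3.141, -0.0]
contact_force: [0.8, -1.0, -1.7]
opening: 0.0254
grip_force: 49.4
```

Call:
{"fn": "servo_tool", "kwargs": {"increments": [[0.15, 0, 0, 0, 0], [0.15, 0, 0, 30, 0], [0.15, 0, 0, 30, 0], [0.15, 0, 0, 20, 0], [0.15, 0, 0, 12, 0], [0.15, 0, 0, 0, 0], [0.15, 0, 0, 0, 0]]}}

```text
t: 44.82
tool_pos: [0.6357, 0.1933, 0.1298]
tool_rot: [-0.014, 3.139, 0.001]
contact_force: [0.6, -1.2, -1.5]
opening: 0.0254
grip_force: 49.8
```

```bash
python3 - <<'E'
from look import *
go(.635,.193,.127,90.5); print(get_obs()["opening"])
c=[]
for n in("scene","side"):
    im=get_image(n); cv2.imwrite(f"pics/{n}_s.png",im[:,:,::-1])
    h=cv2.cvtColor(im,cv2.COLOR_RGB2HSV); m=(h[:,:,0]>7)&(h[:,:,0]<20)&(h[:,:,1]>150)&(h[:,:,2]>110)
    for b,a,mm in blobs(m,8): print(n,b,a,cast(b,n,.1))
E
```

```text
at [0.6357 0.1933 0.1298] tooly yaw 90.5 q6 -1.4 -> spin 0.01 shift [ 0.7 -0.3  2.8]
0.02537650081814701
scene [298.95454545 338.95454545] 22 [0.66833152 0.17522823 0.1       ]
scene [314.73076923 351.5       ] 26 [0.65975373 0.21297803 0.1       ]
side [366.45454545 160.62121212] 66 [0.63527757 0.18196376 0.1       ]
side [351.17721519 208.01265823] 79 [0.57118068 0.03510973 0.1       ]
```

Call:
{"fn": "servo_tool", "kwargs": {"increments": [[0.15, 0, 0, 3, 0], [0.15, 0, 0, 0, 0], [0.15, 0, 0, 0, 0], [0.15, 0, 0, 0, 0], [0.15, 0, 0, 0, 0], [0.15, 0, 0, 0, 0], [0.15, 0, 0, 0, 0], [0.15, 0, 0, 0, 0], [0.15, 0, 0, 0, 0], [0.15, 0, 0, 0, 0], [0.15, 0, 0, 0, 0], [0.15, 0, 0, 0, 0]]}}

```text
t: 46.42
tool_pos: [0.6348, 0.1933, 0.1253]
tool_rot: [0.014, -3.142, 0.0]
contact_force: [-0.3, 0.7, -1.9]
opening: 0.0253
grip_force: 49.8
```

Call:
{"fn": "servo_tool", "kwargs": {"increments": [[0.15, 0, 0, 0, 0], [0.15, 0, 0, 0, 0], [0.15, 0, 0, 0, 0], [0.15, 0, 0, 0, 0], [0.15, 0, 0, -30, 0], [0.15, 0, 0, -30, 0], [0.15, 0, 0, -33, 0], [0.15, 0, 0, 0, 0], [0.15, 0, 0, 0, 0]]}}

```text
t: 47.55
tool_pos: [0.6342, 0.1931, 0.2168]
tool_rot: [0.014, -3.14, 0.001]
contact_force: [0.4, -0.7, -1.7]
opening: 0.0256
grip_force: 49.9
```

```bash
python3 - <<'E'
from look import *
g=pickle.load(open("scan_grasp.pkl","rb"))["tool_pos"]; print(g)
go(g[0],g[1],.22,90.5)
E
```

```text
[ 0.49542134 -0.37042079  0.04628531]
at [0.6342 0.1931 0.2168] tooly yaw 90.5 q6 -1.4 -> spin 0.02 shift [ 143.7 -562.3   -2.8]
```

Call:
{"fn": "servo_tool", "kwargs": {"increments": [[0.15, 12, -30, 0, 0], [0.15, 12, -48, 0, 0], [0.15, 12, -50, 0, 0], [0.15, 12, -50, 0, 0], [0.15, 12, -50, 0, 0], [0.15, 12, -50, 0, 0], [0.15, 12, -50, 0, 0], [0.15, 12, -50, 0, 0], [0.15, 12, -50, 0, 0], [0.15, 12, -50, 0, 0], [0.15, 12, -50, 0, 0], [0.15, 12, -34, 0, 0]]}}

```text
t: 49.05
tool_pos: [0.4942, -0.3713, 0.2153]
tool_rot: [0.012, -3.138, -0.004]
contact_force: [-0.6, 0.0, -2.3]
opening: 0.0252
grip_force: 50.0
```

Call:
{"fn": "servo_tool", "kwargs": {"increments": [[0.15, 0, 0, 0, 6.5], [0.15, 0, 0, 0, 6.5], [0.15, 0, 0, 0, 6.5], [0.15, 0, 0, 0, 6.4], [0.15, 0, 0, 40, 0], [0.15, 0, 0, 40, 0], [0.15, 0, 0, 0, 0], [0.15, 0, 0, 0, 0], [0.15, 0, 0, 0, 0]]}}

```text
t: 50.18
tool_pos: [0.497, -0.371, 0.1407]
tool_rot: [0.689, 3.062, -0.003]
contact_force: [0.0, -0.1, -0.7]
opening: 0.0254
grip_force: 49.9
```

```bash
python3 - <<'E'
from look import *
go(.4954,-.3704,.0463,64.6)
E
```

```text
at [ 0.497  -0.371   0.1407] tooly yaw 64.6 q6 -1.89 -> spin 0.02 shift [ 2.  -0.1 94.4]
```

Call:
{"fn": "servo_tool", "kwargs": {"increments": [[0.15, 2, 0, 35, 0], [0.15, 0, 0, 25, 0], [0.15, 0, 0, 14, 0], [0.15, 0, 0, 8, 0], [0.15, 0, 0, 6, 0], [0.15, 0, 0, 4, 0], [0.15, 0, 0, 2, 0], [0.15, 0, 0, 0, 0], [0.15, 0, 0, 0, 0]]}}

```text
t: 51.3
tool_pos: [0.4947, -0.3696, 0.0463]
tool_rot: [0.69, 3.064, -0.001]
contact_force: [-2.0, 2.7, 5.5]
opening: 0.0251
grip_force: 50.8
```

Call:
{"fn": "servo_tool", "kwargs": {"increments": [[0.75, 0, 0, 0, 0], [0.75, 0, 0, 0, 0], [0.75, 0, 0, 0, 0], [0.75, 0, 0, 0, 0], [0.75, 0, 0, -30, 0], [0.75, 0, 0, -45, 0], [0.75, 0, 0, -45, 0], [0.75, 0, 0, -45, 0], [0.75, 0, 0, -36, 0], [0.75, 0, 0, 0, 0], [0.75, 0, 0, 0, 0], [0.75, 0, 0, 0, 0]]}}

```text
t: 52.8
tool_pos: [0.4934, -0.3685, 0.2429]
tool_rot: [-0.689, -3.062, -0.003]
contact_force: [-0.1, 0.9, -0.5]
opening: 0.0642
grip_force: 0.0
```

```bash
python3 - <<'E'
from look import *
o=get_obs(); im=get_image("wrist"); cv2.imwrite("pics/w13.png",im[:,:,::-1]); fixed("z")
h=cv2.cvtColor(im,cv2.COLOR_RGB2HSV); H,S,V=[h[:,:,i].astype(int) for i in range(3)]
for nm,m,z in(("blue",(H>95)&(H<120)&(S>140)&(V>120),.083),("orange",(H>3)&(H<20)&(S>120)&(V>90),.025)):
    ys,xs=np.nonzero(m); P=np.array([cast(p,"wrist",z,o)[:2] for p in zip(xs,ys)])
    P=P[np.hypot(P[:,0]-.495,P[:,1]+.37)<.06]; print(nm,len(P),cv2.minAreaRect((P*1000).astype(np.float32)))
for n in("scene","side"):
    i=cv2.imread(f"pics/{n}_z.png"); i0=cv2.imread(f"pics/{n}0.png"); h=cv2.cvtColor(i,cv2.COLOR_BGR2HSV)
    m=(h[:,:,0]>7)&(h[:,:,0]<20)&(h[:,:,1]>170)&(h[:,:,2]>130); print([(b.round(1),a) for b,a,_ in blobs(m,15)])
a=cv2.imread("pics/side_z.png"); cv2.imwrite("pics/final.png",a)
E
```

```text
scene red 43 [237. 226.] [ 0.6   -0.188]
scene red 50 [251. 242.] [ 0.597 -0.127]
scene green 48 [353. 257.] [0.437 0.048]
scene green 62 [261. 298.] [0.66  0.018]
scene green 24 [321. 319.] [0.588 0.135]
scene green 24 [340. 340.] [0.587 0.194]
side red 23 [393. 318.] [ 0.604 -0.197]
side red 124 [381. 349.] [ 0.569 -0.254]
blue 151 ((494.9526062011719, -366.546875), (17.051055908203125, 30.440706253051758), 64.57196807861328)
orange 280 ((495.3421630859375, -367.4531555175781), (51.00725173950195, 74.60810852050781), 64.57141876220703)
[(array([307.9, 294.9]), np.int32(77))]
[(array([346.6, 441.2]), np.int32(77))]
```

View pics/final.png

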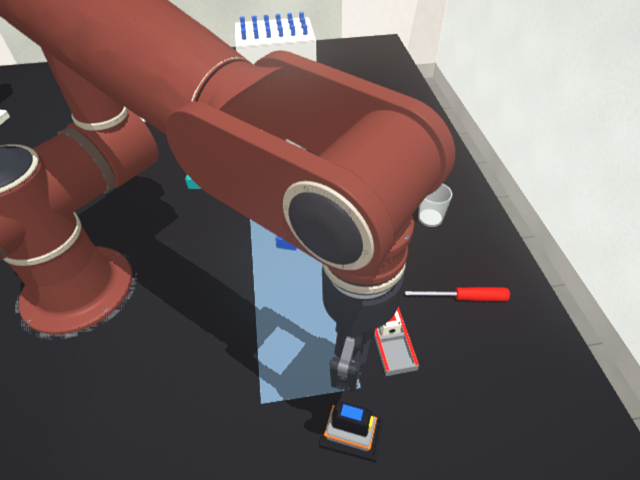

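The scanner is back in its rest at (350,425). The scene view shows the modules and latch tip unchanged, and the beaker and screwdriver at their starting spots. Handing in.

```bash
python3 -c "
from station import *
print(finish_job())"
```

```text
the job is handed in; nothing more can be done
None
```

I handed the job in at about 53 s, with no score returned: both green and both red modules are seated in their trays, the latch bar is in its catch, I held the scanner over the label for about 2 s, and it is back in its rest.

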